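# Check two guide bushings with the long gauge pin

### The arm

A 6-joint arm with a two-finger parallel gripper is mounted at the origin on a cart in front of the work surface, level with it; the furniture and walls round the work are solid. World frame = base frame: x ahead of the robot, y to its left, z up, the work surface at z = 0. Lengths are in mm, angles in rad, forces in N, time in s.
With the tool pointing down it reaches from about 275 to 1000 mm from the base axis. Payload 8.4 kg.
Tool frame: the origin (TCP) lies on the centre line of the jaws, within the pads' length; the fingertips stand 11 mm ahead of it and the grasp point (between the pads) lies 8 mm behind it (tip_reach is the distance from the TCP to the fingertips, in mm); z points along the fingers, x is the direction in which the jaws open and shut, and the axes are right-handed (so a half turn about z gives the same grasp; the last joint's range is limited). The gripper opens to 85 mm and grips with 20 to 120 N. Pads are 22 mm wide; open, the fingers measure 114 mm over their backs; the gripper's body (76 mm by 85 mm) begins 54 mm behind the grasp point. The pads swing forward as they close: fully open they stand 13 mm farther back than shut.
Start: joints at [-1.278, 0.353, 1.633, -0, 1.155, -0.002], TCP at [181.591, -598.041, 242.281] pointing down, gripper open.
Joint ranges: [-2.63, 2.63], [-0.92, 2.1], [0.06, 2.66], [-1.3, 4.44], [0, 2.69], [-3.02, 3.02]. Speed limits (rad/s): [2.22, 2.22, 2.79, 3.14, 3.14, 3.14].

### API

Orientations are given as a unit quaternion [x, y, z, w].
In Python, from plant import * gives the robot as it stands.
- The arm moves only by the tool step_arm, never from a script. Its argument "motion" is a list of rows, each an object with "slide": the shift along the tool's x, y, z in mm, a list of three; "delta_rot": the turn, a rotation vector about the tool's x, y, z in rad, a list of three. A call has 1 to 10 rows; each row is the pose to reach, as a shift and turn from the pose commanded when the call began, along the tool's axes at that moment; what a row does not reach only later rows make up. A row lasts 1/12 s, in which the tool goes at most 41.7 mm and 7.16 degrees, less where a joint would pass 70% of its speed; a pose out of reach is approached as far as the arm can. A call with a gripper value outside its range is refused whole. "gripper" is the finger opening in mm, from 0 to 85.4, set as the call begins (left out, the last holds). The fingers move at their own pace and stop on an object; "grip_force" is the grip in N (left out, the last holds). Time passes only in rows, so rows that repeat a pose let the fingers close. It gives the time, the measured TCP pose, the force and the opening at its end, in the units of the state.
- state(): the state, without advancing time (a new reading comes with each control period).
- camera(name): name is "scene" or "top" or "wrist"; returns (picture, depth): 420x560x3 uint8, red, green, blue; 420x560 float32, mm along the optical axis (not along the pixel's ray), 0 where there is no reading.
- get_calibration(name): a dict with "K" (3x3 intrinsics, pixels), "D" ([k1, k2, p1, p2, k3] as OpenCV has them; the pictures are not rectified), "rvec" (rotation vector, rad) and "tvec" (3), from world to camera coordinates, as OpenCV has them; the wrist camera has in their place "hand_eye" (4x4, takes a point from camera to tool coordinates, whose origin is the TCP and whose axes are the tool frame's). Camera axes: x right, y down, z forward; pixel columns grow to the right and rows downward; lengths in mm; the calibration is good to about 2 mm. A picture is of the moment at which its call begins: read the wrist's pose just before it. get_calibration takes no time and is no camera call.
- finish_job(): hands the job in, once; it reports no verdict.
The state is a dict: "t": time; "joint_positions": joint angles; "qd": joint speeds; "effort": joint torques, N m; "ee_pos": TCP position; "eef_rot": TCP orientation; "wrist_force": force on the tool from outside, world axes, zero at the start; "ft_torque": the same for the moment, N m; "width": finger opening in mm.
Only numpy, scipy, OpenCV 4.12 (cv2) and the standard library are available. Lean on these libraries where they do the work, as an engineer would, in place of code of your own. Each camera call takes 0.05 s, during which the arm holds its last target.

### The job

Lift the lid of the gauge case fully open so that it rests on its stop by itself, take out the long gauge pin and thread it from above, tip first, through the upper and then the lower bushing of the guide frame. Finish still holding the pin by its head, upright and still, with its tip hanging about half-way between the lower bushing and the base plate, and neither the tip nor the head resting on anything. Leave the lid open, the short pin in its place in the case and the other things on the bench undisturbed.

Things in the scene. Friction and masses are not known exactly. Their poses are not given: they have to be found in the camera images.
- case: grey box fixed to the bench, 150 mm deep (its x) x 190 mm wide (its y) x 130 mm high, walls and floor 6 mm thick, open at the top under its lid; holds the two pins. Origin: centre of its underside; x points from its front to the hinge side, z up
- rack (a point): middle of the top of the black rack block inside the case, 41 mm above the bench (block 50 x 130 x 35 mm high, axes as the case's). It has two 13.5 mm holes, at y +35 and -35 mm from here; a gauge pin stands upright in each, tip down on the case floor, 6 mm above the bench; which pin is in which hole varies
- lid (a joint): angle of the case's lid: 0 shut, grows as it opens, 1.8 rad on its stop (leaning 13 degrees past upright). Plain free hinge along the case's far (+x) top edge: let go below upright (1.57) it falls shut, beyond it falls open on to its stop. The lid is a plate of 150 x 190 x 8 mm, 0.18 kg with its tab
- lid_hinge (a point): point on the hinge line at the middle of the case's far top edge, 130 mm above the bench; the hinge line runs along the case's y
- lid_tab (a point): grip point on the steel tab that sticks out 36 mm from the middle of the lid's front edge, 24 mm out from that edge, half-way through the tab's thickness; the tab is 22 mm wide (case's y), 8 mm thick. Its radius from the hinge line is 174 mm; lid shut, it is 4 mm higher than the hinge. It turns with the lid (pointing up when the lid is upright), axes are the lid's
- long_pin_head (a point): centre of the long gauge pin's head: round, 24 mm diameter, 32 mm high. Below it a straight 12 mm shank, 88 mm long, tapering over the last 8 mm to a flat 7 mm tip; 120 mm in all, bare steel, 0.10 to 0.21 kg. The point is on the axis, 104 mm above the tip; z runs from tip to head. In the rack the head is 94 to 126 mm above the bench, 43 mm higher than the short pin's
- long_pin_tip (a point): end of the long pin's tip, on its axis; z runs along the pin towards the head
- short_pin_head (a point): centre of the head of the short gauge pin: like the long one, but its shank is only 45 mm long (77 mm in all); stays where it is
- guide_frame: aluminium frame fixed to the bench: base plate 120 x 100 mm, solid, top at 12 mm; 96 mm high column at the back (x +27 to +55 mm); two arms 56 x 50 mm, at 50-62 and 84-96 mm above the bench, each with a bronze-lined 15 mm hole (bushing), both on one upright axis. Origin on this axis at bench level; z up, x towards the column. Nothing is higher than 96 mm
- upper_bushing (a point): centre of the mouth of the upper bushing, 96 mm above the bench
- lower_bushing (a point): centre of the mouth of the lower bushing, 62 mm above the bench
- petri_dish: clear round dish, 63 mm across, 14 mm high, origin under its centre; a bystander
- sample_jar: small lidded jar, 38 mm across, 48 mm high, origin under its centre; a bystander
- objective_can: white upright can, 36 mm across, 64 mm high, origin under its centre; a bystander

How it is judged:
By the outcome, as a careful person would: the job done as asked, in the order asked, and still so for the second after the job is handed in, while the arm keeps its last pose, push and grip.
It also fails if it takes over 67 s, if anything falls off the work surface, if the arm or the gripper's body presses on something with over 40 N, if the wrist force passes 120 N, or if a joint passes its speed limit or range.

## Working session

There is one attempt and no reset: what is moved stays moved. The work goes in short steps, Python scripts to look and compute and a tool call to move; the robot and the scene stay as the last step left them, time stands still between calls to the robot, and variables do not carry over. Pictures are saved under pics/ and viewed, and the job is handed in when it is done.

Besides the shell and the picture viewer there is one more tool, called after "Call:" in YAML: its name, and indented under it one key for each argument. step_arm: Moves the arm, as the interface text tells. Its arguments: {"type":"object","properties":{"motion":{"type":"array"},"gripper":{"type":"number"},"grip_force":{"type":"number"}},"required":["motion"]}

```bash
ls; mkdir -p pics
python3 - <<'E'
from plant import *
import cv2
print(state())
for n in ["scene","top","wrist"]:
    p,d=camera(n); cv2.imwrite(f"pics/{n}0.png",p[:,:,::-1]); 
    import numpy as np
    np.save(f"{n}0.npy",d)
    print(n,get_calibration(n))
E
```

```text
pics
{'t': 0.0, 'joint_positions': array([-1.27838920e+00,  3.53646853e-01,  1.63414569e+00,  1.36275398e-05,
        1.15522532e+00, -2.39286446e-03]), 'qd': array([-0.00017916,  0.00060555, -0.00275682,  0.00235647, -0.00169205,
        0.00030893]), 'effort': array([ 2.13160420e-03, -6.05246472e+01, -3.42068624e+01, -9.69689813e-05,
        9.14415345e-03, -9.03238401e-06]), 'ee_pos': array([ 181.46381532, -597.5793907 ,  241.55754926]), 'eef_rot': array([ 8.03287790e-01, -5.95590647e-01, -5.67684770e-04, -4.30783063e-04]), 'wrist_force': array([-0.00589322,  0.25509183,  0.81517168]), 'ft_torque': array([ 0.05254739,  0.00352285, -0.07411663]), 'width': 85.22733004923646}
scene {'K': array([[495.72853164,   0.        , 275.46490373],
       [  0.        , 495.72853164, 204.72416983],
       [  0.        ,   0.        ,   1.        ]]), 'D': array([-0.11008154,  0.        ,  0.        ,  0.        ,  0.        ]), 'rvec': array([ 2.08675457, -0.58848891,  0.28927553]), 'tvec': array([-617.49425949,  158.09410328, 1264.90481645])}
top {'K': array([[534.61686705,   0.        , 273.6
[... 205 characters left out ...]
.17087887, -2.18107392,  0.09960285]), 'tvec': array([-208.72622418,  589.78997451, 1156.5098671 ])}
wrist {'K': array([[362.40294746,   0.        , 273.42614216],
       [  0.        , 362.40294746, 217.73606063],
       [  0.        ,   0.        ,   1.        ]]), 'D': array([-0.08804616,  0.        ,  0.        ,  0.        ,  0.        ]), 'hand_eye': array([[ 9.99999894e-01,  4.60004458e-04,  2.59554599e-05,
        -4.39014593e-01],
       [-4.43178418e-04,  9.44960793e-01,  3.27183287e-01,
        -8.42853294e+01],
       [ 1.25978879e-04, -3.27183264e-01,  9.44960897e-01,
        -1.32155384e+02],
       [ 0.00000000e+00,  0.00000000e+00,  0.00000000e+00,
         1.00000000e+00]])}
```

View pics/scene0.png

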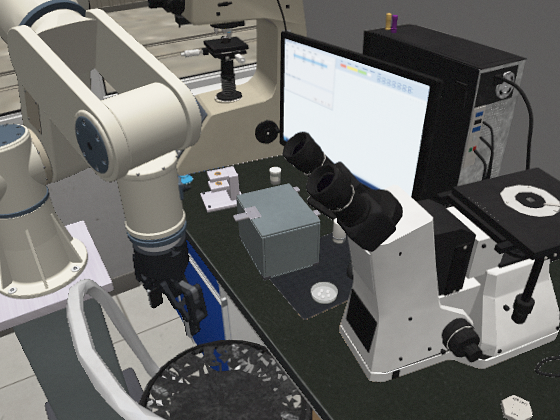

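View pics/top0.png

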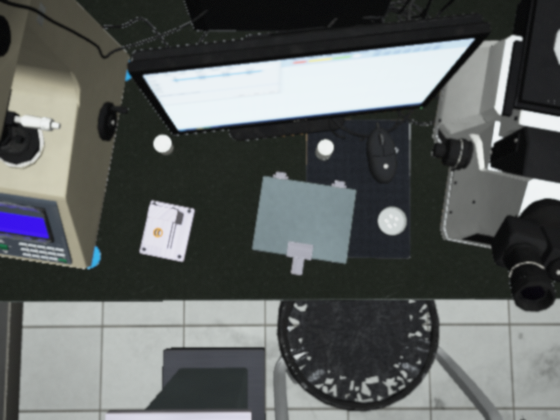

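View pics/wrist0.png

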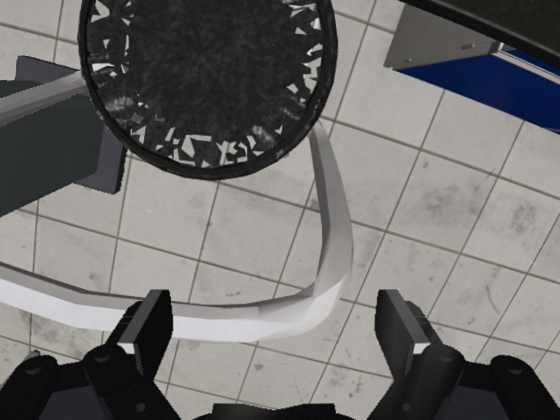

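The top view shows the case lid (about 255–355, 178–262), its tab at (298,257) pointing towards the robot, and the frame at (167,230). The dish is at (392,222), the jar at (325,150) and the can at (163,145). The scene view shows the same layout. The wrist view shows only the floor and the stool.

```bash
cat > h.py <<'E'
import numpy as np, cv2
from scipy.spatial.transform import Rotation as R
from plant import *
def ext(n,st=None):
    c=get_calibration(n)
    if n=="wrist":
        H=np.array(c["hand_eye"]);Rt=R.from_quat(st["eef_rot"]).as_matrix()
        Rcw=Rt@H[:3,:3]; o=np.array(st["ee_pos"])+Rt@H[:3,3]
    else:
        M=cv2.Rodrigues(c["rvec"])[0]; Rcw=M.T; o=-M.T@c["tvec"]
    return c,Rcw,o
def ray(n,uv,st=None):
    c,Rcw,o=ext(n,st)
    p=cv2.undistortPoints(np.array(uv,float).reshape(-1,1,2),c["K"],c["D"]).reshape(-1,2)
    return o,(Rcw@np.c_[p,np.ones(len(p))].T).T
def plane(n,uv,z,st=None):
    o,d=ray(n,uv,st); return o+d*((z-o[2])/d[:,2])[:,None]
def proj(n,P,st=None):
    c,Rcw,o=ext(n,st); M=Rcw.T
    return cv2.projectPoints(np.array(P,float).reshape(-1,1,3),cv2.Rodrigues(M)[0],-M@o,c["K"],c["D"])[0].reshape(-1,2)
def cloud(n,depth,st=None):
    c,Rcw,o=ext(n,st); h,w=depth.shape
    u,v=np.meshgrid(np.arange(w),np.arange(h))
    p=cv2.undistortPoints(np.c_[u.ravel(),v.ravel()].astype(float).reshape(-1,1,2),c["K"],c["D"]).reshape(-1,2)
    X=np.c_[p,np.ones(len(p))]*depth.ravel()[:,None]
    return (X@Rcw.T+o).reshape(h,w,3)
E
python3 - <<'E'
from h import *
p=cv2.imread("pics/top0.png"); d=np.load("top0.npy")
C=cloud("top",d)
for uv in [(298,220),(297,262),(270,190),(340,250),(155,215),(145,250),(157,232),(163,145),(325,148),(392,222),(230,250)]:
    print(uv,C[uv[1],uv[0]].round(1))
z=cv2.resize(p[120:290,120:430],None,fx=2.5,fy=2.5,interpolation=cv2.INTER_CUBIC); cv2.imwrite("pics/topz.png",z)
hgt=C[:,:,2]
lid=((hgt>122)&(hgt<150)).astype(np.uint8); lid[:,:200]=0;lid[:,400:]=0;lid[:160]=0;lid[300:]=0
n,l,s,c=cv2.connectedComponentsWithStats(lid); print(s,c)
E
```

```text
(298, 220) [ 561.  -260.   138.8]
(297, 262) [ 477.4 -257.2  139.1]
(270, 190) [ 621.9 -204.2  137.1]
(340, 250) [ 500.8 -343.1  138.1]
(155, 215) [576.1  35.8  93.7]
(145, 250) [504.9  73.4  17.7]
(157, 232) [542.4  38.3  60.4]
(163, 145) [733.7  30.3  49.5]
(325, 148) [ 722.2 -323.2   65.7]
(392, 222) [ 564.7 -475.6   13.7]
(230, 250) [ 504.3 -112.9   -1.5]
[[     0      0    560    420 227810]
 [   252    172    104    103   7390]] [[278.71612747 209.15700803]
 [303.66427605 220.07334235]]
```

View pics/topz.png

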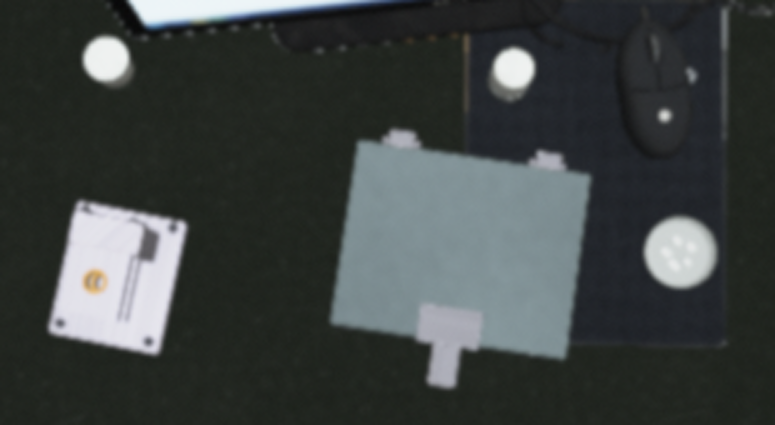

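Run:
```python
from h import *
p=cv2.imread("pics/top0.png")
z=np.array([(358,141),(590,175),(565,358),(331,324)])/2.5+120-.3
L=plane("top",z,138); print("lid",L.round(1)); 
fy=((L[0]-L[1])+(L[3]-L[2])); fx=(L[0]-L[3])+(L[1]-L[2])
print(np.linalg.norm(fy)/2,np.linalg.norm(fx)/2, "yaw from y",np.arctan2(-fy[0],fy[1]),"from x",np.arctan2(fx[1],fx[0]))
print("centre",L.mean(0))
t=np.array([(430,386),(457,388),(445,366)])/2.5+120-.3
print("tab",plane("top",t,138).round(1))
b=np.array([(78,200),(187,220),(159,354),(49,333)])/2.5+120-.3
B=plane("top",b,12); print("base",B.round(1),B.mean(0)); 
print(np.arctan2(B[0]-B[3],1)[:1], [np.arctan2(v[1],v[0]) for v in (B[0]-B[3],B[1]-B[2])],[np.arctan2(-v[0],v[1]) for v in (B[0]-B[1],B[3]-B[2])])
print([np.linalg.norm(v) for v in (B[0]-B[3],B[0]-B[1])])
print("bush", plane("top",np.array([(95,281)])/2.5+120-.3,96))
print("can jar dish",plane("top",np.array([(106,58),])/2.5+120,64),plane("top",np.array([(513,68)])/2.5+120,64),plane("top",np.array([(680,252)])/2.5+120,14))
q=cv2.imread("pics/scene0.png"); cv2.imwrite("pics/scz.png",cv2.resize(q[150:320,170:370],None,fx=3.5,fy=3.5,interpolation=cv2.INTER_CUBIC))
```

```text
lid [[ 650.1 -190.   138. ]
 [ 621.6 -376.6  138. ]
 [ 475.2 -354.   138. ]
 [ 503.  -168.1  138. ]]
188.3138064066332 148.4381677217727 yaw from y -0.15002948920590395 from x -0.15053685621482193
centre [ 562.43469233 -272.16360444  138.        ]
tab [[ 453.5 -246.6  138. ]
 [ 451.9 -268.   138. ]
 [ 469.3 -258.6  138. ]]
base [[617.5  63.5  12. ]
 [599.  -34.3  12. ]
 [479.6 -10.5  12. ]
 [498.7  87.3  12. ]] [548.69074481  26.51564599  12.        ]
[1.56237814] [np.float64(-0.19758261223657986), np.float64(-0.19651376212861704)] [np.float64(-0.18667853288635153), np.float64(-0.1930668169157246)]
[np.float64(121.14458832369023), np.float64(99.50389339249688)]
bush [[540.32635749  29.1463486   96.        ]]
can jar dish [[734.53508993  28.64261672  64.        ]] [[ 724.27056082 -323.79506586   64.        ]] [[ 567.40067789 -475.59885428   14.        ]]
```

View pics/scz.png

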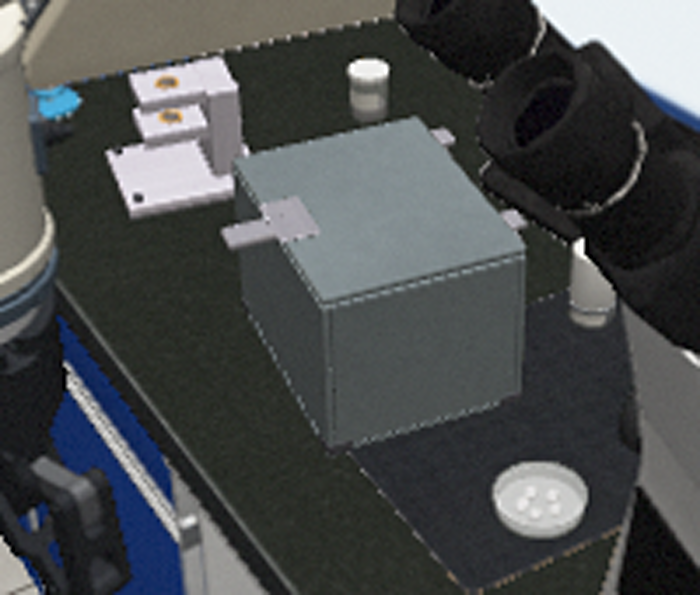

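The zoomed view shows the frame with both bronze bushings, (168,83) and (172,118) in zoom pixels, facing the robot. The tab is at (245,232), and the jar and dish are well clear of it. Next I'll check that the monitor is clear of the lid swing, then compute the approach.

```bash
cat >> h.py <<'E'
def down(yaw,pitch=0):
    # tool z down, tool x at yaw (world); pitch: turn about tool x
    x=np.array([np.cos(yaw),np.sin(yaw),0]);z=np.array([0,0,-1.]);y=np.cross(z,x)
    return R.from_matrix(np.c_[x,y,z])*R.from_rotvec([pitch,0,0])
def rel(targets,st=None):
    st=st or state(); R0=R.from_quat(st["eef_rot"]); p0=np.array(st["ee_pos"])
    for p,Rt in targets:
        print("slide",R0.inv().apply(np.array(p)-p0).round(1).tolist(),"rot",(R0.inv()*Rt).as_rotvec().round(3).tolist())
E
python3 - <<'E'
from h import *
for n in ["top","scene"]:
    C=cloud(n,np.load(n+"0.npy"))
    m=(C[:,:,2]>100)&(C[:,:,2]<600)&(C[:,:,1]>-480)&(C[:,:,1]<250)&(C[:,:,0]>660)
    for y in range(-480,250,60):
        k=m&(C[:,:,1]>y)&(C[:,:,1]<y+60)
        if k.any(): print(n,y,C[k][:,0].min().round(),C[k][:,2][C[k][:,0].argmin()].round(), C[k][:,2].max())
rel([([464-3,-257,215],down(-1.72)),([464-3,-257,126],down(-1.72))])
E
```

```text
top -480 773.0 178.0 491.66006886608386
top -420 766.0 176.0 491.93021223480184
top -360 760.0 165.0 492.3646227342048
top -300 754.0 174.0 491.9601935264949
top -240 746.0 164.0 491.9281323662409
top -180 741.0 171.0 492.65234812897995
top -120 734.0 175.0 491.45627799716294
top -60 729.0 165.0 492.0472293469322
top 0 910.0 174.0 174.82664341866962
top 60 732.0 571.0 588.95005349094
top 120 660.0 217.0 572.0638628296027
top 180 660.0 228.0 399.51529347792825
top 240 660.0 227.0 318.87150559106647
scene -480 772.0 200.0 598.7510966520947
scene -420 764.0 177.0 587.4473404811733
scene -360 760.0 198.0 576.1645114462831
scene -300 753.0 202.0 565.4487275042429
scene -240 748.0 216.0 554.4459826559438
scene -180 743.0 283.0 543.6774689895989
scene -120 735.0 213.0 533.3262484567251
scene -60 726.0 173.0 523.049065161202
scene 0 1232.0 480.0 513.22253712852
scene 60 690.0 379.0 539.6529446240664
scene 120 660.0 496.0 550.4897611818046
scene 180 660.0 220.0 482.84644023253645
scene 240 660.0 231.0 473.53494440654185
slide [-244.8, -366.4, 27.0] rot [0.0, 0.001, 0.444]
slide [-244.7, -366.4, 116.0] rot [0.0, 0.001, 0.444]
```

Run:
```python
from h import *
rel([([400,-248,235],down(1.42)),([400,-248,235],down(1.42,-.35))])
```

```text
slide [-271.1, -310.7, 7.0] rot [-0.001, 0.0, -2.696]
slide [-271.1, -310.7, 7.0] rot [-0.108, 0.471, -2.66]
```

Call:
step_arm:
  motion:
    - {"slide": [-271,-311,7],"delta_rot": [0,0,-2.696]}
    - {"slide": [-271,-311,7],"delta_rot": [0,0,-2.696]}
    - {"slide": [-271,-311,7],"delta_rot": [0,0,-2.696]}
    - {"slide": [-271,-311,7],"delta_rot": [0,0,-2.696]}
    - {"slide": [-271,-311,7],"delta_rot": [0,0,-2.696]}
    - {"slide": [-271,-311,7],"delta_rot": [0,0,-2.696]}
    - {"slide": [-271,-311,7],"delta_rot": [0,0,-2.696]}
    - {"slide": [-271,-311,7],"delta_rot": [0,0,-2.696]}
    - {"slide": [-271,-311,7],"delta_rot": [0,0,-2.696]}
    - {"slide": [-271,-311,7],"delta_rot": [0,0,-2.696]}
  gripper: 50

```text
t: 0.98
ee_pos: [401.1, -246.2, 235.3]
eef_rot: [1.0, -0.01, 0.0, -0.0]
wrist_force: [1.6, -1.1, -0.6]
width: 50.1
```

Run:
```python
from h import *
s=state();print(s["joint_positions"].round(3))
rel([([420,-251,220],down(1.42)),([420,-251,220],down(1.42,-.35))])
```

```text
[-0.554  0.118  1.96   0.     1.064 -0.534]
slide [19.0, 4.4, 15.3] rot [-0.0, -0.0, -1.44]
slide [19.0, 4.4, 15.3] rot [-0.287, 0.252, -1.424]
```

Call:
step_arm:
  motion:
    - {"slide": [19,4,15],"delta_rot": [-0.287,0.252,-1.424]}
    - {"slide": [19,4,15],"delta_rot": [-0.287,0.252,-1.424]}
    - {"slide": [19,4,15],"delta_rot": [-0.287,0.252,-1.424]}
    - {"slide": [19,4,15],"delta_rot": [-0.287,0.252,-1.424]}
    - {"slide": [19,4,15],"delta_rot": [-0.287,0.252,-1.424]}
    - {"slide": [19,4,15],"delta_rot": [-0.287,0.252,-1.424]}
    - {"slide": [19,4,15],"delta_rot": [-0.287,0.252,-1.424]}
    - {"slide": [19,4,15],"delta_rot": [-0.287,0.252,-1.424]}
    - {"slide": [19,4,15],"delta_rot": [-0.287,0.252,-1.424]}
    - {"slide": [19,4,15],"delta_rot": [-0.287,0.252,-1.424]}

```text
t: 1.82
ee_pos: [419.1, -252.6, 220.2]
eef_rot: [0.816, 0.557, 0.099, 0.116]
wrist_force: [-1.3, -0.6, 0.6]
width: 50.0
```

Call:
step_arm:
  motion:
    - {"slide": [0,0,0],"delta_rot": [0,0,0]}
    - {"slide": [0,0,0],"delta_rot": [0,0,0]}
    - {"slide": [0,0,0],"delta_rot": [0,0,0]}

```text
t: 2.07
ee_pos: [419.4, -253.0, 220.4]
eef_rot: [0.82, 0.552, 0.098, 0.115]
wrist_force: [0.4, -0.2, 0.2]
width: 49.7
```

Run:
```python
from h import *
s=state();print(s["joint_positions"].round(3),s["ee_pos"])
p,d=camera("wrist"); cv2.imwrite("pics/w1.png",p[:,:,::-1])
C=cloud("wrist",d,s); np.save("C.npy",C)
```

```text
[-0.614  0.032  2.132  0.158  0.697 -1.907] [ 419.36462387 -253.04072533  220.3536626 ]
```

View pics/w1.png

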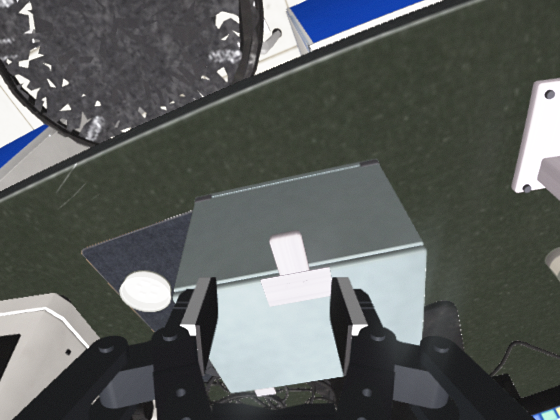

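The wrist view shows the case in front with the tab running from (270–300, 235) to its root at (280–309, 273), between the open fingers.

Run:
```python
from h import *
s=state()
P=plane("wrist",[(270,238),(300,233),(280,274),(309,271),(262,305),(331,296),(425,243),(174,292)],138,s); print(P.round(1))
C=np.load("C.npy"); print(C[250,290],C[270,294],C[350,280])
ax=np.array([np.cos(-.15),np.sin(-.15),0]);T=np.array([464.5,-257.4,134])-3*ax
Rt=down(1.42,-.35); off=-Rt.apply([0,0,-8.])
tcp=T+off; print(tcp)
rel([(tcp-Rt.apply([0,0,60]),Rt),(tcp,Rt)])
```

```text
[[ 449.2 -263.8  138. ]
 [ 453.1 -244.3  138. ]
 [ 482.9 -269.7  138. ]
 [ 488.4 -249.7  138. ]
 [ 508.7 -294.5  138. ]
 [ 520.6 -242.7  138. ]
 [ 495.8 -167.6  138. ]
 [ 469.3 -348.6  138. ]]
[ 463.14914423 -255.14553591  139.08485414] [ 481.24057486 -258.844819    139.75278409] [ 567.41289741 -302.63811135  140.08719703]
[ 464.24573894 -257.36378148  126.4850183 ]
slide [6.5, 10.8, 42.9] rot [-0.044, 0.041, -0.227]
slide [9.2, 13.2, 102.8] rot [-0.044, 0.041, -0.227]
```

Call:
step_arm:
  motion:
    - {"slide": [6.5,10.8,43],"delta_rot": [-0.044,0.041,-0.227]}
    - {"slide": [6.5,10.8,43],"delta_rot": [-0.044,0.041,-0.227]}
    - {"slide": [8.7,13.2,75],"delta_rot": [-0.044,0.041,-0.227]}
    - {"slide": [8.7,13.2,90],"delta_rot": [-0.044,0.041,-0.227]}
    - {"slide": [8.7,13.2,102.8],"delta_rot": [-0.044,0.041,-0.227]}
    - {"slide": [8.7,13.2,102.8],"delta_rot": [-0.044,0.041,-0.227]}
    - {"slide": [8.7,13.2,102.8],"delta_rot": [-0.044,0.041,-0.227]}

```text
t: 2.7
ee_pos: [463.9, -257.2, 125.9]
eef_rot: [0.746, 0.643, 0.114, 0.131]
wrist_force: [-0.0, -0.0, 0.2]
width: 50.1
```

Run:
```python
from h import *
s=state();print(s["joint_positions"].round(3),s["ee_pos"])
p,d=camera("wrist"); cv2.imwrite("pics/w2.png",p[:,:,::-1])
rel([([464.2,-257.4,126.5],down(1.42,-.35))])
```

```text
[-0.604  0.249  2.162  0.362  0.441 -2.333] [ 463.92564306 -257.24703222  125.89756049]
slide [0.1, 0.0, 0.1] rot [-0.0, -0.001, 0.003]
```

View pics/w2.png

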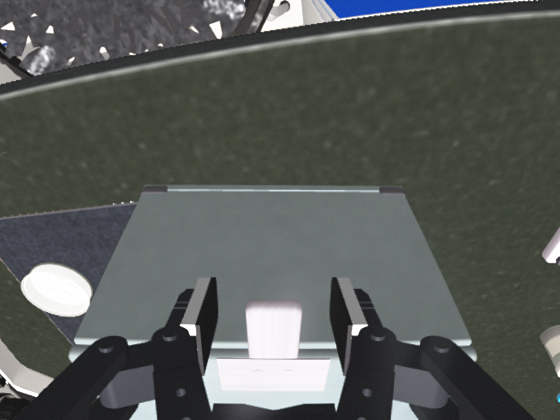

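The tab is centred between the pads: its centre is at column 273 and the pads sit at about 208 and 340. I'll close on it and compute the arc.

Call:
step_arm:
  motion:
    - {"slide": [0,0,0],"delta_rot": [0,0,0]}
    - {"slide": [0,0,0],"delta_rot": [0,0,0]}
    - {"slide": [0,0,0],"delta_rot": [0,0,0]}
    - {"slide": [0,0,0],"delta_rot": [0,0,0]}
    - {"slide": [0,0,0],"delta_rot": [0,0,0]}
    - {"slide": [0,0,0],"delta_rot": [0,0,0]}
  gripper: 10
  grip_force: 25

```text
t: 3.25
ee_pos: [464.2, -257.4, 127.5]
eef_rot: [0.745, 0.643, 0.114, 0.133]
wrist_force: [-0.7, 3.6, 5.4]
width: 21.2
```

Run:
```python
from h import *
ax=np.array([np.cos(-.15),np.sin(-.15),0]);H=np.array([636.6,-283.4,130])
s=state();Rt=R.from_quat(s["eef_rot"]);g0=s["ee_pos"]+Rt.apply([0,0,-8]);print((g0-H)@ax,g0)
T=[]
for th in np.arange(0,1.73,.115):
    r,z=-171,4
    P=H+ax*(r*np.cos(th)+z*np.sin(th))+np.array([0,0,-r*np.sin(th)+z*np.cos(th)])
    T.append((P+Rt.apply([0,0,8]),Rt)); print(round(th,3),end=" ")
rel(T)
```

```text
-177.05434067653053 [ 461.51825052 -257.0441399   135.01768807]
0.0 0.115 0.23 0.345 0.46 0.575 0.69 0.805 0.92 1.035 1.15 1.265 1.38 1.495 1.61 1.725 slide [0.1, 5.3, 3.0] rot [0.0, 0.0, 0.0]
slide [0.1, 13.6, -14.8] rot [0.0, 0.0, 0.0]
slide [0.1, 23.8, -31.6] rot [0.0, 0.0, 0.0]
slide [0.0, 35.9, -47.1] rot [0.0, 0.0, 0.0]
slide [-0.0, 49.7, -61.1] rot [0.0, 0.0, 0.0]
slide [-0.0, 65.0, -73.4] rot [0.0, 0.0, 0.0]
slide [-0.1, 81.6, -83.9] rot [0.0, 0.0, 0.0]
slide [-0.1, 99.4, -92.4] rot [0.0, 0.0, 0.0]
slide [-0.2, 117.9, -98.9] rot [0.0, 0.0, 0.0]
slide [-0.2, 137.1, -103.1] rot [0.0, 0.0, 0.0]
slide [-0.3, 156.7, -105.1] rot [0.0, 0.0, 0.0]
slide [-0.4, 176.3, -104.9] rot [0.0, 0.0, 0.0]
slide [-0.4, 195.8, -102.4] rot [0.0, 0.0, 0.0]
slide [-0.5, 214.9, -97.7] rot [0.0, 0.0, 0.0]
slide [-0.6, 233.3, -90.8] rot [0.0, 0.0, 0.0]
slide [-0.6, 250.9, -81.9] rot [0.0, 0.0, 0.0]
```

Run:
```python
from h import *
ax=np.array([np.cos(-.15),np.sin(-.15),0])
s=state();Rt=R.from_quat(s["eef_rot"]);g0=s["ee_pos"]+Rt.apply([0,0,-8]);H=g0+177*ax;H[2]-=4
T=[]
for th in [.05,.12,.2,.3,.4,.5,.6,.7,.8,.9,1.0,1.1,1.2,1.3,1.4,1.5,1.58,1.64,1.68,1.7]:
    r,z=-177,4
    P=H+ax*(r*np.cos(th)+z*np.sin(th))+np.array([0,0,-r*np.sin(th)+z*np.cos(th)])
    T.append((P+Rt.apply([0,0,8]),Rt))
rel(T)
```

```text
slide [-0.0, 3.4, -8.2] rot [0.0, 0.0, 0.0]
slide [-0.0, 8.9, -19.3] rot [0.0, 0.0, 0.0]
slide [-0.0, 16.1, -31.4] rot [0.0, 0.0, 0.0]
slide [-0.0, 26.5, -45.8] rot [0.0, 0.0, 0.0]
slide [-0.1, 38.2, -59.1] rot [0.0, 0.0, 0.0]
slide [-0.1, 51.2, -71.1] rot [0.0, 0.0, 0.0]
slide [-0.1, 65.3, -81.7] rot [0.0, 0.0, 0.0]
slide [-0.2, 80.5, -90.9] rot [0.0, 0.0, 0.0]
slide [-0.2, 96.4, -98.6] rot [0.0, 0.0, 0.0]
slide [-0.3, 113.1, -104.6] rot [0.0, 0.0, 0.0]
slide [-0.3, 130.2, -108.9] rot [0.0, 0.0, 0.0]
slide [-0.4, 147.7, -111.5] rot [0.0, 0.0, 0.0]
slide [-0.4, 165.4, -112.3] rot [0.0, 0.0, 0.0]
slide [-0.5, 183.1, -111.3] rot [0.0, 0.0, 0.0]
slide [-0.5, 200.6, -108.6] rot [0.0, 0.0, 0.0]
slide [-0.6, 217.7, -104.2] rot [0.0, 0.0, 0.0]
slide [-0.6, 231.0, -99.4] rot [0.0, 0.0, 0.0]
slide [-0.7, 240.8, -95.2] rot [0.0, 0.0, 0.0]
slide [-0.7, 247.1, -92.0] rot [0.0, 0.0, 0.0]
slide [-0.7, 250.2, -90.3] rot [0.0, 0.0, 0.0]
```

Call:
step_arm:
  motion:
    - {"slide": [0,3.4,-8.2],"delta_rot": [0,0,0]}
    - {"slide": [0,8.9,-19.3],"delta_rot": [0,0,0]}
    - {"slide": [0,16.1,-31.4],"delta_rot": [0,0,0]}
    - {"slide": [0,26.5,-45.8],"delta_rot": [0,0,0]}
    - {"slide": [0,38.2,-59.1],"delta_rot": [0,0,0]}
    - {"slide": [0,51.2,-71.1],"delta_rot": [0,0,0]}
    - {"slide": [0,51.2,-71.1],"delta_rot": [0,0,0]}
    - {"slide": [0,51.2,-71.1],"delta_rot": [0,0,0]}

```text
t: 3.92
ee_pos: [487.2, -260.9, 212.1]
eef_rot: [0.745, 0.644, 0.114, 0.133]
wrist_force: [-5.1, 1.0, 4.0]
width: 21.5
```

Run:
```python
from h import *
p,d=camera("scene"); cv2.imwrite("pics/s2.png",p[100:340,140:400,::-1])
```

```text
(no output)
```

View pics/s2.png

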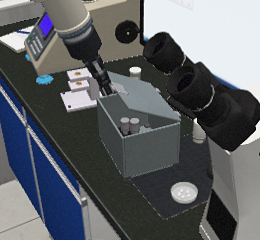

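The lid is following at about 0.5 rad with forces under 7 N. I'll continue the arc.

Call:
step_arm:
  motion:
    - {"slide": [0,14.1,-10.6],"delta_rot": [0,0,0]}
    - {"slide": [0,29.3,-19.8],"delta_rot": [0,0,0]}
    - {"slide": [0,45.2,-27.5],"delta_rot": [0,0,0]}
    - {"slide": [0,61.9,-33.5],"delta_rot": [0,0,0]}
    - {"slide": [0,79,-37.8],"delta_rot": [0,0,0]}
    - {"slide": [0,96.5,-40.4],"delta_rot": [0,0,0]}
    - {"slide": [0,114.2,-41.2],"delta_rot": [0,0,0]}
    - {"slide": [0,131.9,-40.2],"delta_rot": [0,0,0]}
    - {"slide": [0,149.4,-37.5],"delta_rot": [0,0,0]}
    - {"slide": [0,149.4,-37.5],"delta_rot": [0,0,0]}

```text
t: 4.8
ee_pos: [615.5, -280.8, 298.6]
eef_rot: [0.745, 0.643, 0.114, 0.134]
wrist_force: [-3.4, -4.5, 6.9]
width: 21.7
```

Call:
step_arm:
  motion:
    - {"slide": [0,17.1,4.4],"delta_rot": [0,0,0]}
    - {"slide": [0,30.4,9.2],"delta_rot": [0,0,0]}
    - {"slide": [0,40.2,13.4],"delta_rot": [0,0,0]}
    - {"slide": [0,46.5,16.6],"delta_rot": [0,0,0]}
    - {"slide": [0,51,19],"delta_rot": [0,0,0]}
    - {"slide": [0,51,19],"delta_rot": [0,0,0]}
    - {"slide": [0,51,19],"delta_rot": [0,0,0]}

```text
t: 5.38
ee_pos: [667.0, -288.8, 297.9]
eef_rot: [0.745, 0.643, 0.113, 0.134]
wrist_force: [-1.8, -5.4, 2.5]
width: 21.4
```

Run:
```python
from h import *
s=state();print(s["joint_positions"].round(3))
p,d=camera("scene"); cv2.imwrite("pics/s3.png",cv2.resize(p[80:320,140:400,::-1],None,fx=2.5,fy=2.5))
```

```text
[-0.458  0.31   1.614  0.134  0.885 -1.949]
```

View pics/s3.png

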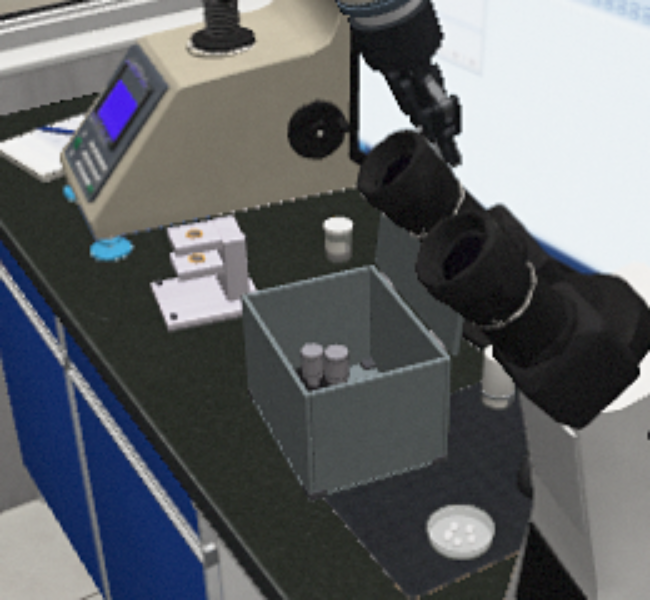

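The lid is past upright, at about 1.7 rad. The two pin heads show in the case at (312,355) and (336,355). I'll release and back off.

Call:
step_arm:
  motion:
    - {"slide": [0,0,0],"delta_rot": [0,0,0]}
    - {"slide": [0,0,0],"delta_rot": [0,0,0]}
    - {"slide": [0,0,0],"delta_rot": [0,0,0]}
    - {"slide": [0,0,0],"delta_rot": [0,0,0]}
    - {"slide": [0,0,-20],"delta_rot": [0,0,0]}
    - {"slide": [0,0,-45],"delta_rot": [0,0,0]}
    - {"slide": [0,0,-70],"delta_rot": [0,0,0]}
    - {"slide": [0,0,-70],"delta_rot": [0,0,0]}
  gripper: 45

```text
t: 6.1
ee_pos: [644.2, -284.5, 368.5]
eef_rot: [0.745, 0.643, 0.115, 0.135]
wrist_force: [1.1, -0.8, 1.4]
width: 45.4
```

Run:
```python
from h import *
s=state()
p,d=camera("wrist"); cv2.imwrite("pics/w3.png",p[:,:,::-1])
p,d=camera("top"); cv2.imwrite("pics/t3.png",cv2.resize(p[120:300,120:430,::-1],None,fx=2.5,fy=2.5,interpolation=cv2.INTER_CUBIC))
rel([([520,-266,300],down(1.42,0))])
```

```text
slide [-0.2, -139.3, 16.9] rot [0.353, 0.0, 0.005]
```

View pics/w3.png

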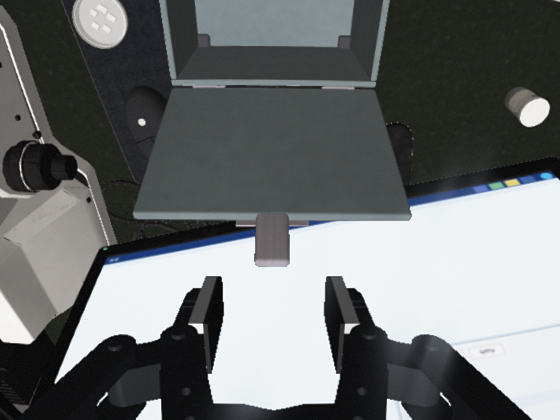

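View pics/t3.png

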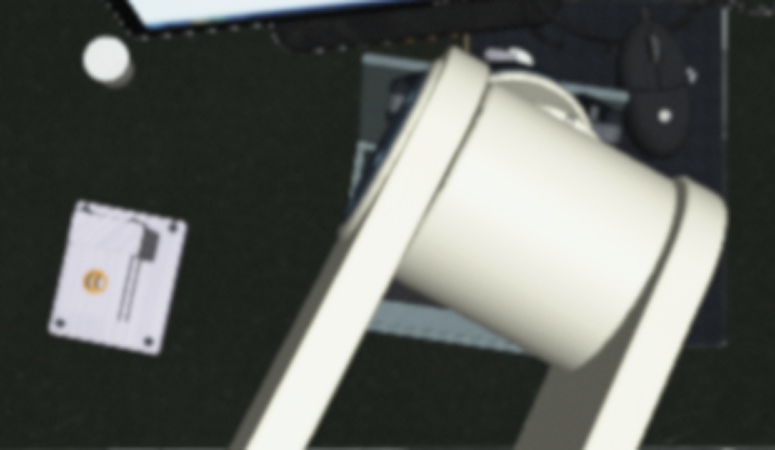

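The lid rests open and the jaws are clear of the tab, which is at (272,240) in the wrist view. Now I'll look down into the case.

Call:
step_arm:
  motion:
    - {"slide": [0,-40,0],"delta_rot": [0.1,0,0]}
    - {"slide": [0,-114,-13],"delta_rot": [0.353,0,0]}
    - {"slide": [0,-114,5],"delta_rot": [0.353,0,0]}
    - {"slide": [0,-114,5],"delta_rot": [0.353,0,0]}
    - {"slide": [0,-114,5],"delta_rot": [0.353,0,0]}
    - {"slide": [0,-114,5],"delta_rot": [0.353,0,0]}
    - {"slide": [0,-114,5],"delta_rot": [0.353,0,0]}

```text
t: 6.78
ee_pos: [540.5, -268.8, 319.3]
eef_rot: [0.757, 0.654, 0.0, 0.001]
wrist_force: [-0.6, 0.8, -0.2]
width: 45.0
```

Run:
```python
from h import *
s=state();print(s["ee_pos"],R.from_quat(s["eef_rot"]).as_matrix()[:,2])
p,d=camera("wrist"); cv2.imwrite("pics/w4.png",p[:,:,::-1]);np.save("w4d.npy",d)
import pickle; pickle.dump(s,open("w4.pkl","wb"))
```

```text
[ 540.47308194 -268.79100392  319.30240755] [ 1.04928338e-03 -7.97290541e-04 -9.99999132e-01]
```

View pics/w4.png

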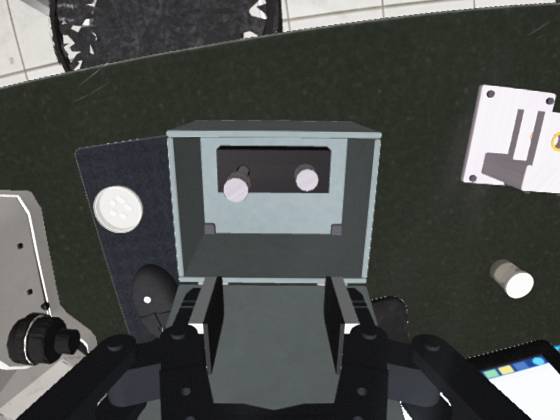

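Run:
```python
from h import *
import pickle
s=pickle.load(open("w4.pkl","rb")); d=np.load("w4d.npy"); C=cloud("wrist",d,s)
p=cv2.imread("pics/w4.png")
cv2.imwrite("pics/w4z.png",cv2.resize(p[120:290,160:390],None,fx=3.4,fy=3.4,interpolation=cv2.INTER_CUBIC))
Hm=C[:,:,2]
for lo,hi in [(115,135),(72,95)]:
    m=((Hm>lo)&(Hm<hi)).astype(np.uint8); m[:,:195]=0;m[:,350:]=0;m[:140]=0;m[225:]=0
    n,l,st,c=cv2.connectedComponentsWithStats(m)
    for i in range(1,n):
        if st[i,4]>60: print(lo,st[i],c[i],np.median(C[l==i],0).round(1))
b=(p.min(2)>120)
print(C[188,236],C[180,306],C[170,270])
```

```text
115 [223 175  26  27 544] [235.81433824 188.02941176] [ 534.5 -302.8  126.2]
72 [295 167  24  24 435] [306.45977011 178.37701149] [ 545.2 -234.5   83.1]
[ 534.25977676 -302.50615366  126.94088217] [ 546.74241174 -235.27433139   83.69895083] [ 539.57953595 -272.39923865   40.99799688]
```

View pics/w4z.png

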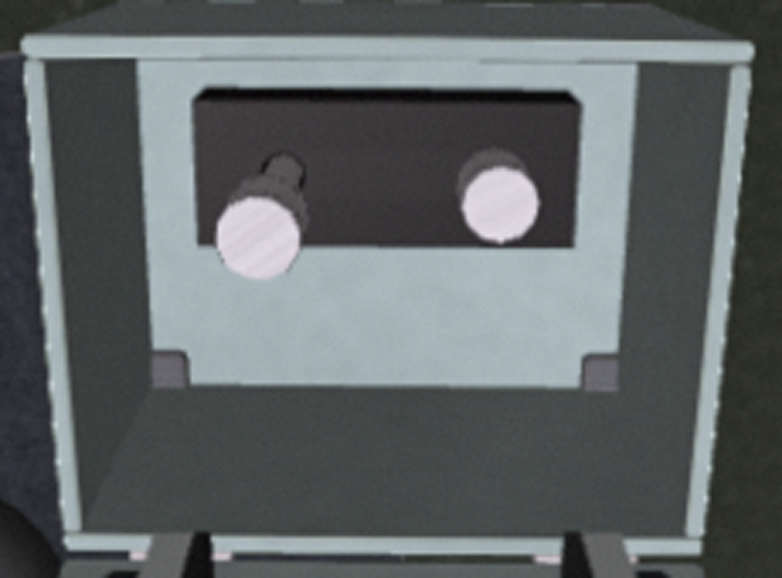

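Zoomed: the long pin's head disc is at (259,238) and the short pin's at (500,203). Depth agrees, giving head tops at 126 and 83 mm, so the long pin is in the −y hole.

Run:
```python
from h import *
import pickle
s=pickle.load(open("w4.pkl","rb"))
P=plane("wrist",[(235.8,189.6),(306.7,179.3)],126,s); print(P)
P=plane("wrist",[(235.8,189.6)],126,s)[0]; Q=plane("wrist",[(306.7,179.3)],83,s)[0]; print(P,Q,np.linalg.norm((P-Q)[:2]),np.arctan2(-(Q-P)[0],(Q-P)[1]))
Rt=down(1.42)
rel([([P[0],P[1],180],Rt),([P[0],P[1],110-8],Rt)])
```

```text
[[ 535.96278777 -303.09570873  126.        ]
 [ 535.79941371 -236.94670133  126.        ]]
[ 535.96278777 -303.09570873  126.        ] [ 546.27844914 -234.42623864   83.        ] 69.43996681788876 -0.14910700180861775
slide [-34.4, 0.7, 139.5] rot [0.001, 0.001, 0.005]
slide [-34.4, 0.6, 217.5] rot [0.001, 0.001, 0.005]
```

Call:
step_arm:
  motion:
    - {"slide": [-34.4,0.7,20],"delta_rot": [0,0,0.005]}
    - {"slide": [-34.4,0.7,60],"delta_rot": [0,0,0.005]}
    - {"slide": [-34.4,0.7,100],"delta_rot": [0,0,0.005]}
    - {"slide": [-34.4,0.7,140],"delta_rot": [0,0,0.005]}
    - {"slide": [-34.4,0.7,165],"delta_rot": [0,0,0.005]}
    - {"slide": [-34.4,0.7,165],"delta_rot": [0,0,0.005]}
    - {"slide": [-34.4,0.7,165],"delta_rot": [0,0,0.005]}
    - {"slide": [-34.4,0.7,165],"delta_rot": [0,0,0.005]}

```text
t: 7.5
ee_pos: [536.0, -303.6, 156.1]
eef_rot: [0.759, 0.652, -0.0, 0.001]
wrist_force: [0.1, -1.0, 0.9]
width: 45.1
```

Run:
```python
from h import *
s=state();print(s["ee_pos"])
p,d=camera("wrist"); cv2.imwrite("pics/w5.png",p[:,:,::-1])
C=cloud("wrist",d,s);Hm=C[:,:,2];m=((Hm>118)&(Hm<131)).astype(np.uint8);m[:,:225]=0;m[:,325:]=0
n,l,st,c=cv2.connectedComponentsWithStats(m)
for i in range(1,n):
    if st[i,4]>100: print(st[i],c[i],np.median(C[l==i],0).round(1))
```

```text
[ 535.98612346 -303.56050552  156.10508511]
[ 225  159  100   18 1530] [274.02287582 167.60457516] [ 483.6 -295.1  129.7]
[ 250  244   47   48 1779] [272.83136594 267.84822934] [ 533.7 -303.2  126.3]
[ 225  393  100   17 1049] [273.67016206 399.7264061 ] [ 624.1 -316.8  122.1]
```

View pics/w5.png

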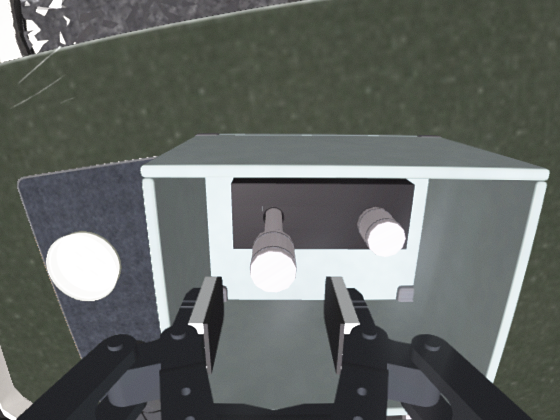

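The head is centred between the pads, its disc at (273,269). I'll descend and grip.

Call:
step_arm:
  motion:
    - {"slide": [0,-1,15],"delta_rot": [0,0,0]}
    - {"slide": [0,-1,30],"delta_rot": [0,0,0]}
    - {"slide": [0,-1,45],"delta_rot": [0,0,0]}
    - {"slide": [0,-1,54],"delta_rot": [0,0,0]}
    - {"slide": [0,-1,54],"delta_rot": [0,0,0]}
    - {"slide": [0,-1,54],"delta_rot": [0,0,0]}

```text
t: 8.05
ee_pos: [534.0, -303.0, 101.1]
eef_rot: [0.759, 0.652, -0.001, -0.0]
wrist_force: [0.3, 0.6, -0.1]
width: 45.0
```

Call:
step_arm:
  motion:
    - {"slide": [0,0,0],"delta_rot": [0,0,0]}
    - {"slide": [0,0,0],"delta_rot": [0,0,0]}
    - {"slide": [0,0,0],"delta_rot": [0,0,0]}
    - {"slide": [0,0,0],"delta_rot": [0,0,0]}
    - {"slide": [0,0,0],"delta_rot": [0,0,0]}
    - {"slide": [0,0,0],"delta_rot": [0,0,0]}
    - {"slide": [0,0,0],"delta_rot": [0,0,0]}
    - {"slide": [0,0,0],"delta_rot": [0,0,0]}
  gripper: 10
  grip_force: 60

```text
t: 8.72
ee_pos: [534.3, -303.3, 101.4]
eef_rot: [0.759, 0.652, -0.001, 0.0]
wrist_force: [-0.1, 0.1, 7.0]
width: 22.1
```

Call:
step_arm:
  motion:
    - {"slide": [0,0,-10],"delta_rot": [0,0,0]}
    - {"slide": [0,0,-22],"delta_rot": [0,0,0]}
    - {"slide": [0,0,-36],"delta_rot": [0,0,0]}
    - {"slide": [0,0,-52],"delta_rot": [0,0,0]}
    - {"slide": [0,0,-70],"delta_rot": [0,0,0]}
    - {"slide": [0,0,-90],"delta_rot": [0,0,0]}
    - {"slide": [0,0,-115],"delta_rot": [0,0,0]}
    - {"slide": [0,0,-140],"delta_rot": [0,0,0]}
    - {"slide": [0,0,-155],"delta_rot": [0,0,0]}
    - {"slide": [0,0,-155],"delta_rot": [0,0,0]}

```text
t: 9.55
ee_pos: [535.3, -303.4, 259.8]
eef_rot: [0.759, 0.652, 0.0, 0.002]
wrist_force: [0.0, -0.2, -1.1]
width: 22.4
```

Run:
```python
from h import *
s=state();print(s["ee_pos"])
p,d=camera("wrist"); cv2.imwrite("pics/w6.png",p[:,:,::-1])
p,d=camera("scene"); cv2.imwrite("pics/s6.png",cv2.resize(p[80:320,140:400,::-1],None,fx=2.5,fy=2.5))
rel([([520,-100,s["ee_pos"][2]+10],down(1.42)),([540.5,28,s["ee_pos"][2]],down(1.38))])
```

```text
[ 535.26174319 -303.39267067  259.84628345]
slide [198.1, -44.0, -14.4] rot [-0.002, 0.001, -0.0]
slide [327.8, -43.0, -4.5] rot [-0.002, 0.001, 0.04]
```

View pics/w6.png

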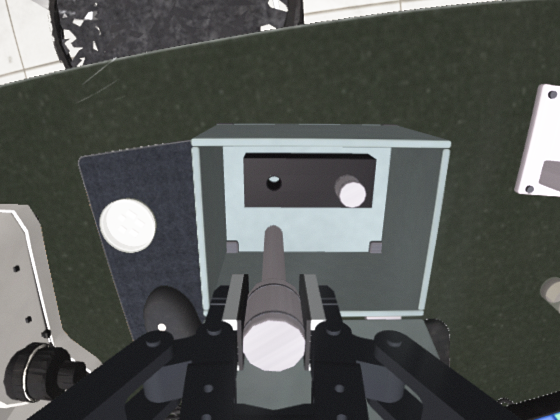

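View pics/s6.png

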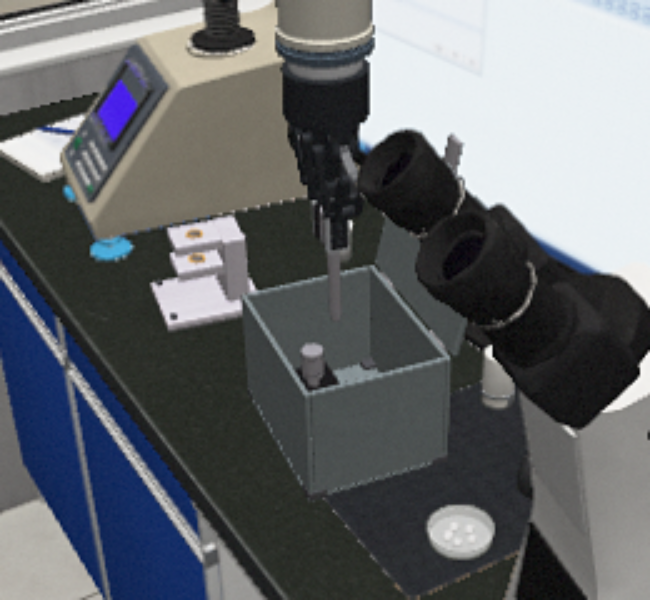

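Run:
```python
from h import *
s=state()
Rt=R.from_quat(s["eef_rot"])
for z in (-24,8,96): print(z,proj("wrist",[s["ee_pos"]+Rt.apply([0,dy,z]) for dy in(-2,0,2)],s).round(1).tolist())
p=cv2.imread("pics/w6.png"); cv2.imwrite("pics/w6z.png",cv2.resize(p[210:390,200:350],None,fx=4,fy=4,interpolation=cv2.INTER_CUBIC))
```

```text
-24 [[272.4, 336.7], [272.4, 341.2], [272.4, 345.7]]
8 [[272.6, 291.0], [272.6, 295.0], [272.6, 298.8]]
96 [[272.8, 223.1], [272.8, 225.9], [272.8, 228.7]]
```

View pics/w6z.png

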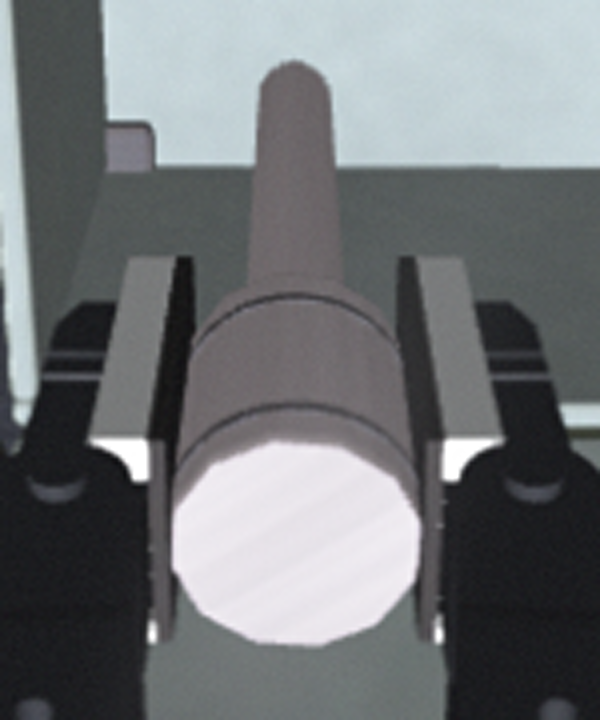

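The long pin is held and hanging straight. The short pin is still in its hole and the lid is open. Next I'll traverse to the frame.

Call:
step_arm:
  motion:
    - {"slide": [15,-6,-5],"delta_rot": [0,0,0]}
    - {"slide": [45,-14,-5],"delta_rot": [0,0,0]}
    - {"slide": [80,-22,-5],"delta_rot": [0,0,0]}
    - {"slide": [118,-30,-5],"delta_rot": [0,0,0]}
    - {"slide": [156,-36,-5],"delta_rot": [0,0,0]}
    - {"slide": [194,-40,-5],"delta_rot": [0,0,0]}
    - {"slide": [232,-43,-5],"delta_rot": [0,0,0]}
    - {"slide": [270,-44,-5],"delta_rot": [0,0,0]}
    - {"slide": [300,-44,-5],"delta_rot": [0,0,0]}
    - {"slide": [320,-44,-5],"delta_rot": [0,0,0]}

```text
t: 10.48
ee_pos: [537.1, 23.7, 258.6]
eef_rot: [0.758, 0.652, -0.002, -0.002]
wrist_force: [0.5, -0.2, -2.6]
width: 22.3
```

Call:
step_arm:
  motion:
    - {"slide": [8,0,0],"delta_rot": [0,0,0]}
    - {"slide": [8,0,0],"delta_rot": [0,0,0]}
    - {"slide": [8,0,0],"delta_rot": [0,0,0]}
    - {"slide": [8,0,0],"delta_rot": [0,0,0]}
    - {"slide": [8,0,0],"delta_rot": [0,0,0]}

```text
t: 10.9
ee_pos: [539.4, 27.1, 259.5]
eef_rot: [0.759, 0.651, -0.001, -0.001]
wrist_force: [-0.3, -1.1, -1.4]
width: 22.7
```

Run:
```python
from h import *
import pickle
s=state();print(s["ee_pos"],s["joint_positions"].round(2)); pickle.dump(s,open("w7.pkl","wb"))
p,d=camera("wrist"); cv2.imwrite("pics/w7.png",p[:,:,::-1]);np.save("w7d.npy",d)
cv2.imwrite("pics/w7z.png",cv2.resize(p[120:320,180:380,::-1],None,fx=3,fy=3,interpolation=cv2.INTER_CUBIC))
p,d=camera("scene"); cv2.imwrite("pics/s7.png",p[:,:,::-1]);np.save("s7d.npy",d)
cv2.imwrite("pics/s7z.png",cv2.resize(p[100:240,170:290,::-1],None,fx=4,fy=4,interpolation=cv2.INTER_CUBIC))
```

```text
[539.36650105  27.13232218 259.5346586 ] [ 0.05  0.21  1.79 -0.    1.14 -1.37]
```

View pics/w7z.png

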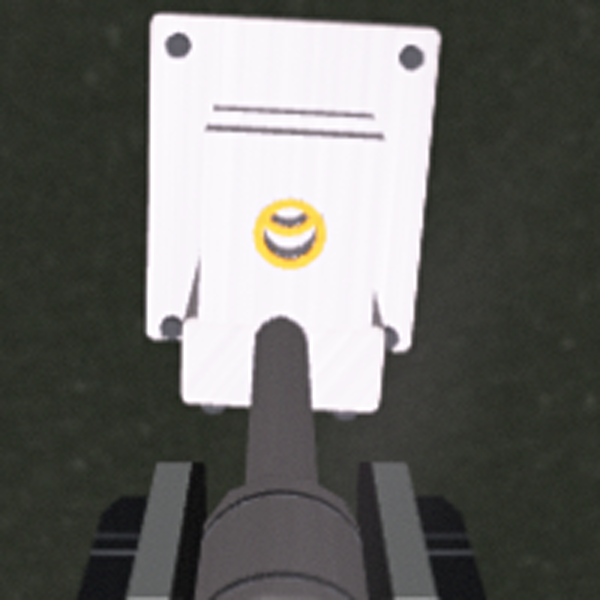

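View pics/s7z.png

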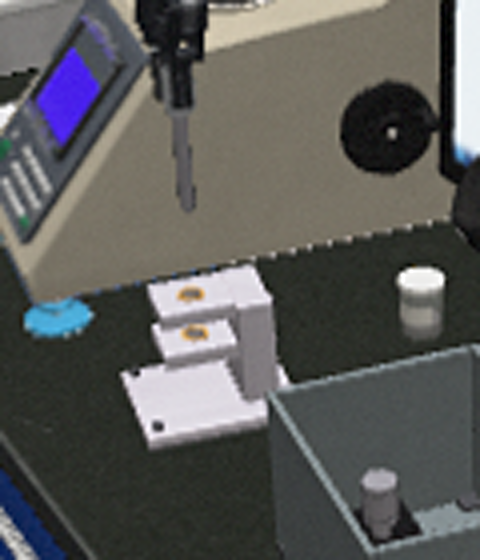

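Wrist zoom: the bushing ring is centred at (290,233) and the lower one shows concentric through it. The pin tip is at (281,318). Scene zoom: the pin hangs at (188,208) above the bushings at (191,294) and (196,333).

Run:
```python
from h import *
import pickle
s=pickle.load(open("w7.pkl","rb"));Rt=R.from_quat(s["eef_rot"])
im=cv2.imread("pics/w7.png"); hsv=cv2.cvtColor(im,cv2.COLOR_BGR2HSV)
m=((hsv[:,:,0]>15)&(hsv[:,:,0]<35)&(hsv[:,:,1]>90)).astype(np.uint8); m[:170]=0;m[230:]=0;m[:,:250]=0;m[:,300:]=0
cs,_=cv2.findContours(m,cv2.RETR_EXTERNAL,cv2.CHAIN_APPROX_NONE);c=max(cs,key=cv2.contourArea);e=cv2.fitEllipse(c);print(e)
P=plane("wrist",[e[0]],96,s)[0];print("bush",P,"tool",Rt.inv().apply(P-s["ee_pos"]))
PP=plane("wrist",[e[0]],96,s)
# pin tip: silhouette
for y0 in (0,1,2,3,4):
    print(y0,proj("wrist",[s["ee_pos"]+Rt.apply([0,y0-3.5,95.4]),s["ee_pos"]+Rt.apply([0,y0-6,87.4]),s["ee_pos"]+Rt.apply([0,y0,-24.6])],s).round(1).tolist())
for x0 in (0,1): print(proj("wrist",[s["ee_pos"]+Rt.apply([x0,2,90]),s["ee_pos"]+Rt.apply([x0,2,40])],s).round(1).tolist())
# shank edges per row
g=cv2.cvtColor(im,cv2.COLOR_BGR2GRAY).astype(int)
for r in (230,235,240,245,250): print(r,g[r,255:292].tolist())
print(g[218:232,273].tolist())
# scene
sc=cv2.imread("pics/s7.png");hs=cv2.cvtColor(sc,cv2.COLOR_BGR2HSV)
m=((hs[:,:,0]>10)&(hs[:,:,0]<28)&(hs[:,:,1]>90)).astype(np.uint8);m[:165]=0;m[190:]=0;m[:,:205]=0;m[:,232:]=0
n,l,st,c=cv2.connectedComponentsWithStats(m);print(st,c)
print(proj("scene",[P,P-[0,0,34]]),proj("top",[P]), proj("scene",[s["ee_pos"]+Rt.apply([0,2,95.4]),s["ee_pos"]+Rt.apply([0,2,0])]))
```

```text
((276.1744384765625, 197.65028381347656), (22.3902587890625, 23.20175552368164), 90.09837341308594)
bush [538.82125001  29.80304441  96.        ] tool [  2.72387556  -0.43762644 163.53410532]
0 [[272.8, 221.3], [272.8, 221.8], [272.4, 342.3]]
1 [[272.8, 222.7], [272.8, 223.3], [272.4, 344.5]]
2 [[272.8, 224.1], [272.8, 224.7], [272.4, 346.8]]
3 [[272.8, 225.5], [272.8, 226.2], [272.4, 349.0]]
4 [[272.8, 226.9], [272.8, 227.6], [272.4, 351.2]]
[[272.8, 231.9], [272.7, 266.4]]
[[274.4, 231.9], [274.6, 266.4]]
230 [248, 246, 245, 244, 245, 247, 248, 248, 249, 248, 192, 106, 80, 81, 85, 86, 85, 84, 82, 83, 83, 83, 82, 82, 80, 103, 193, 249, 249, 248, 248, 248, 248, 247, 245, 245, 244]
235 [246, 247, 248, 248, 247, 247, 248, 249, 250, 203, 94, 79, 83, 84, 83, 81, 85, 85, 84, 83, 83, 81, 82, 83, 84, 82, 80, 143, 255, 250, 246, 246, 247, 247, 248, 248, 250]
240 [247, 247, 248, 248, 247, 247, 246, 249, 252, 152, 81, 82, 83, 87, 84, 86, 86, 85, 83, 86, 85, 86, 84, 84, 81, 83, 79, 115, 234, 250, 249, 249, 250, 250, 248, 246, 246]
245 [247, 246, 246, 247, 248, 247, 246, 248, 250, 117, 78, 82, 83, 86, 84, 90, 86, 88, 85, 84, 85, 86, 83, 85, 82, 83, 79, 106, 210, 254, 248, 247, 247, 247, 248, 248, 249]
250 [248, 247, 246, 246, 246, 246, 246, 247, 225, 103, 83, 83, 85, 86, 87, 87, 86, 86, 86, 86, 84, 83, 84, 85, 83, 87, 81, 80, 141, 253, 250, 249, 249, 248, 247, 246, 246]
[248, 248, 248, 248, 248, 249, 242, 153, 84, 84, 82, 84, 82, 84]
[[     0      0    560    420 235178]
 [   215    172      6      3     10]
 [   215    182      7      3     12]] [[279.5057701  209.50288292]
 [217.6        173.4       ]
 [218.         183.08333333]]
[[217.02995183 172.18317505]
 [217.98512544 182.08692209]] [[157.37147089 232.82733986]] [[216.20327045 151.79597772]
 [213.4461789  121.13410683]]
```

Call:
step_arm:
  motion:
    - {"slide": [2.4,-2.7,15],"delta_rot": [0,0,0]}
    - {"slide": [2.4,-2.7,30],"delta_rot": [0,0,0]}
    - {"slide": [2.4,-2.7,45],"delta_rot": [0,0,0]}
    - {"slide": [2.4,-2.7,56],"delta_rot": [0,0,0]}
    - {"slide": [2.4,-2.7,56],"delta_rot": [0,0,0]}
    - {"slide": [2.4,-2.7,56],"delta_rot": [0,0,0]}
    - {"slide": [2.4,-2.7,56],"delta_rot": [0,0,0]}

```text
t: 11.58
ee_pos: [537.8, 30.8, 204.5]
eef_rot: [0.759, 0.651, -0.001, -0.0]
wrist_force: [-0.7, 0.1, -0.9]
width: 22.4
```

```bash
cat > look.py <<'E'
from h import *
import pickle,sys
k=sys.argv[1]
s=state();print(s["ee_pos"],s["wrist_force"].round(1),s["width"]); pickle.dump(s,open(k+".pkl","wb"))
p,d=camera("wrist"); cv2.imwrite(f"pics/w{k}.png",p[:,:,::-1])
cv2.imwrite(f"pics/w{k}z.png",cv2.resize(p[150:300,200:350,::-1],None,fx=4,fy=4,interpolation=cv2.INTER_CUBIC))
p,d=camera("scene"); cv2.imwrite(f"pics/s{k}.png",p[:,:,::-1])
cv2.imwrite(f"pics/s{k}z.png",cv2.resize(p[110:210,180:280,::-1],None,fx=6,fy=6,interpolation=cv2.INTER_CUBIC))
E
python3 look.py 8
```

```text
[537.78440925  30.79879382 204.48407458] [-0.7  0.1 -0.9] 22.421485475089217
```

View pics/w8z.png

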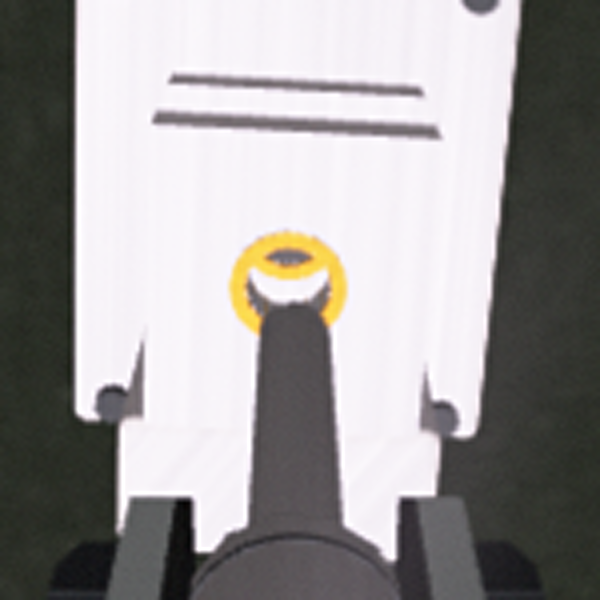

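View pics/s8z.png

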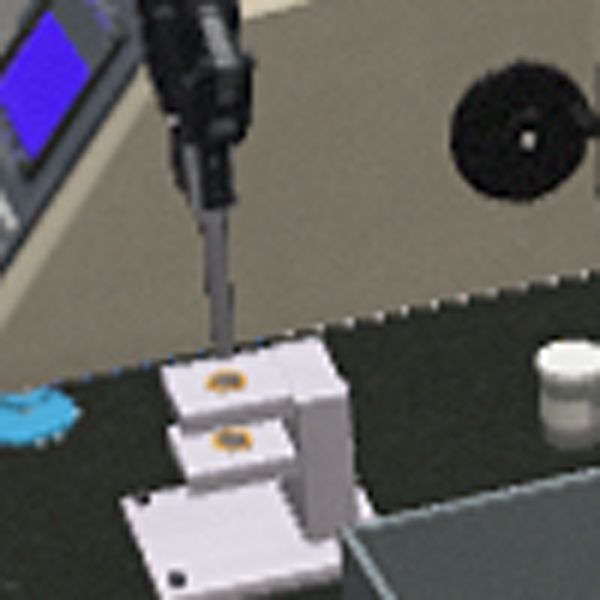

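Run:
```python
from h import *
import pickle
s=pickle.load(open("8.pkl","rb"));Rt=R.from_quat(s["eef_rot"])
im=cv2.imread("pics/w8.png"); hsv=cv2.cvtColor(im,cv2.COLOR_BGR2HSV);g=cv2.cvtColor(im,cv2.COLOR_BGR2GRAY)
m=((hsv[:,:,0]>15)&(hsv[:,:,0]<35)&(hsv[:,:,1]>90)).astype(np.uint8); m[:190]=0;m[260:]=0;m[:,:240]=0;m[:,310:]=0
ys,xs=np.nonzero(m);h=cv2.convexHull(np.c_[xs,ys].astype(np.int32)).reshape(-1,2)
h=h[h[:,1]<228];e=cv2.fitEllipse(h.reshape(-1,1,2));print(e,xs.min(),xs.max(),ys.min())
for c in [e[0],(271.9,221.6)]:
    P=plane("wrist",[c],96,s)[0];print("bush",P,"tool",Rt.inv().apply(P-s["ee_pos"]))
for y0 in (1,2,3): print(y0,proj("wrist",[s["ee_pos"]+Rt.apply([0.3,y0-3.5,95.4])],s))
print(g[220:230,274].tolist(), g[232,258:290].tolist())
for n,k in(("scene",1),):
  d0=proj("scene",[P,s["ee_pos"]+Rt.apply([0.3,2.3,95.4])]);print(d0)
```

```text
((271.5362243652344, 221.39370727539062), (27.1676082611084, 28.90872573852539), 83.88325500488281) 257 286 208
bush [538.6884806   29.65716481  96.        ] tool [ -0.94195376   1.2495625  108.48256273]
bush [538.87971906  29.88727356  96.        ] tool [ -0.68558581   1.40382695 108.48218403]
1 [[273.29492097 222.70251573]]
2 [[273.29443644 224.1092394 ]]
3 [[273.29395358 225.51211908]]
[244, 246, 246, 247, 250, 168, 82, 78, 77, 81] [246, 244, 245, 244, 233, 218, 189, 91, 73, 76, 79, 79, 82, 82, 81, 82, 82, 81, 80, 78, 82, 80, 81, 97, 196, 251, 247, 245, 245, 246, 247, 246]
[[217.03574218 172.16594245]
 [216.86766914 168.07675937]]
```

Call:
step_arm:
  motion:
    - {"slide": [-1.1,-1.1,0],"delta_rot": [0,0,0]}
    - {"slide": [-1.1,-1.1,5],"delta_rot": [0,0,0]}
    - {"slide": [-1.1,-1.1,10],"delta_rot": [0,0,0]}
    - {"slide": [-1.1,-1.1,11],"delta_rot": [0,0,0]}
    - {"slide": [-1.1,-1.1,11],"delta_rot": [0,0,0]}
    - {"slide": [-1.1,-1.1,11],"delta_rot": [0,0,0]}

```text
t: 12.18
ee_pos: [535.9, 30.1, 192.6]
eef_rot: [0.759, 0.652, -0.001, -0.001]
wrist_force: [-0.4, -0.5, -1.4]
width: 22.3
```

```bash
python3 look.py 9
```

```text
[535.89888521  30.13240999 192.58565988] [-0.4 -0.5 -1.4] 22.300602117228905
```

View pics/w9z.png

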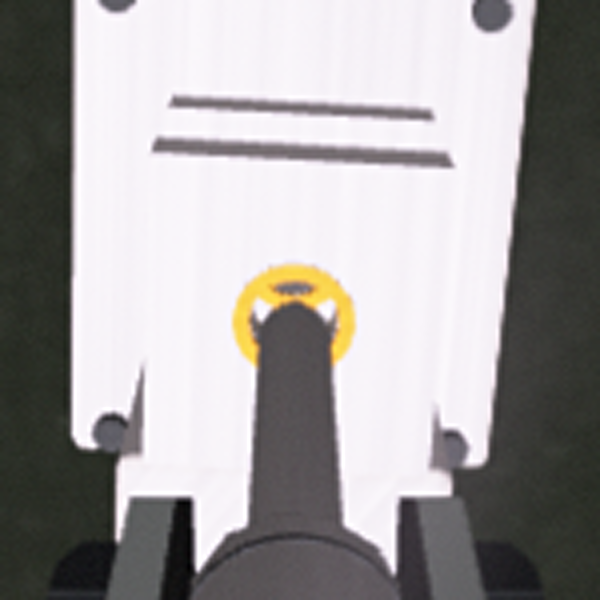

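View pics/s9z.png

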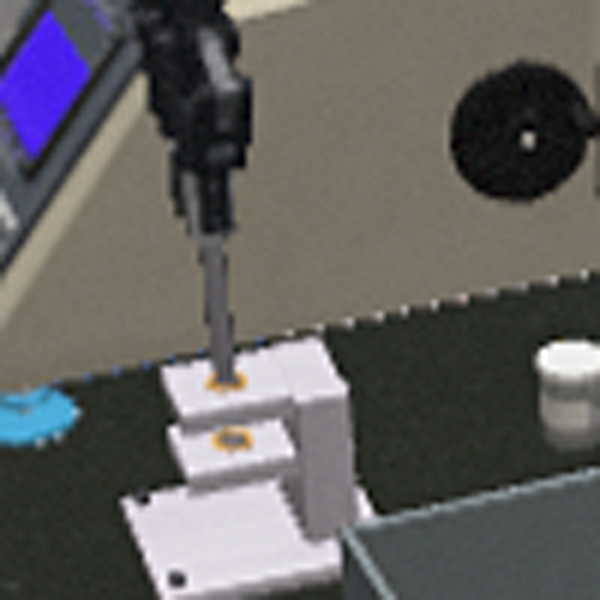

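Run:
```python
from h import *
import pickle
s=pickle.load(open("9.pkl","rb"));Rt=R.from_quat(s["eef_rot"])
im=cv2.imread("pics/w9.png"); hsv=cv2.cvtColor(im,cv2.COLOR_BGR2HSV);g=cv2.cvtColor(im,cv2.COLOR_BGR2GRAY)
m=((hsv[:,:,0]>15)&(hsv[:,:,0]<35)&(hsv[:,:,1]>90)).astype(np.uint8); m[:190]=0;m[260:]=0;m[:,:240]=0;m[:,310:]=0
ys,xs=np.nonzero(m);h=cv2.convexHull(np.c_[xs,ys].astype(np.int32)).reshape(-1,2)
h=h[h[:,1]<236];e=cv2.fitEllipse(h.reshape(-1,1,2));print(e,xs.min(),xs.max(),ys.min())
for c in [e[0],(273.1,230.1)]:
    P=plane("wrist",[c],96,s)[0];print("bush",P,"tool",Rt.inv().apply(P-s["ee_pos"]))
for y0 in (1,2,3): print(y0,proj("wrist",[s["ee_pos"]+Rt.apply([0.3,y0-3.5,95.4])],s))
print(g[220:230,274].tolist(), g[232,258:290].tolist())
```

```text
((273.0, 229.98818969726562), (28.244909286499023, 30.119815826416016), 90.0) 258 288 216
bush [538.74492551  29.7301215   96.        ] tool [ 0.10199691  3.16071082 96.57665856]
bush [538.83499414  29.78477031  96.        ] tool [ 0.16959632  3.24151358 96.57636931]
1 [[273.29526604 222.70370766]]
2 [[273.29478078 224.11043032]]
3 [[273.29429718 225.51330898]]
[160, 115, 119, 167, 190, 126, 79, 80, 80, 80] [225, 210, 210, 211, 192, 115, 96, 79, 77, 76, 81, 82, 81, 79, 82, 82, 79, 80, 81, 79, 80, 81, 78, 82, 92, 123, 176, 207, 208, 207, 220, 245]
```

The tip is in the mouth of the bushing, within about 1 mm. I'll correct by +0.7 mm in tool y and lower to just above the lower bushing.

Call:
step_arm:
  motion:
    - {"slide": [-0.2,0.7,0],"delta_rot": [0,0,0]}
    - {"slide": [-0.2,0.7,4],"delta_rot": [0,0,0]}
    - {"slide": [-0.2,0.7,9],"delta_rot": [0,0,0]}
    - {"slide": [-0.2,0.7,14],"delta_rot": [0,0,0]}
    - {"slide": [-0.2,0.7,19],"delta_rot": [0,0,0]}
    - {"slide": [-0.2,0.7,24],"delta_rot": [0,0,0]}
    - {"slide": [-0.2,0.7,28],"delta_rot": [0,0,0]}
    - {"slide": [-0.2,0.7,28],"delta_rot": [0,0,0]}

```text
t: 12.95
ee_pos: [536.0, 29.8, 163.7]
eef_rot: [0.759, 0.652, -0.002, -0.001]
wrist_force: [-0.6, 0.5, -1.7]
width: 22.6
```

```bash
python3 look.py 10
```

```text
[535.95573937  29.75263769 163.65724297] [-0.6  0.5 -1.7] 22.60875278700418
```

View pics/w10z.png

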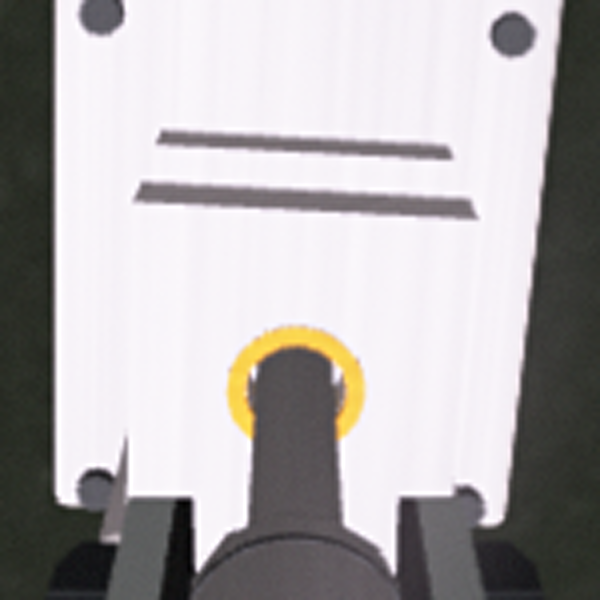

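View pics/s10z.png

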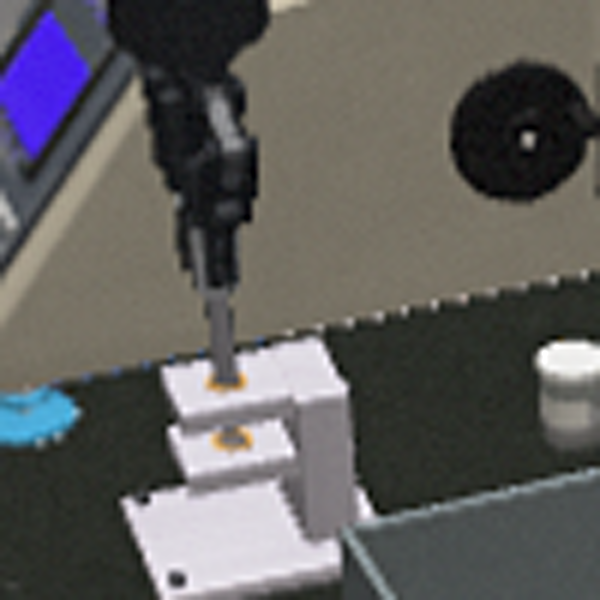

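Run:
```python
from h import *
import pickle
s=pickle.load(open("10.pkl","rb"));Rt=R.from_quat(s["eef_rot"])
im=cv2.imread("pics/w10.png"); hsv=cv2.cvtColor(im,cv2.COLOR_BGR2HSV)
m=((hsv[:,:,0]>15)&(hsv[:,:,0]<35)&(hsv[:,:,1]>90)).astype(np.uint8); m[:190]=0;m[270:]=0;m[:,:240]=0;m[:,310:]=0
ys,xs=np.nonzero(m);h=cv2.convexHull(np.c_[xs,ys].astype(np.int32)).reshape(-1,2)
h=h[h[:,1]<254];e=cv2.fitEllipse(h.reshape(-1,1,2));print(e)
P=plane("wrist",[e[0]],96,s)[0];t=Rt.inv().apply(P-s["ee_pos"]);print("bush",P,"tool",t)
a=np.linspace(0,2*np.pi,60)
z=cv2.imread("pics/w10.png")[200:290,230:320]; z=cv2.resize(z,None,fx=8,fy=8,interpolation=cv2.INTER_CUBIC)
for r,c,col in((7.5,t[:2],(0,0,255)),(6,(0.3,2.4),(0,255,0)),(6,(0.3,1.6),(255,0,0))):
    q=proj("wrist",[s["ee_pos"]+Rt.apply([c[0]+r*np.cos(b),c[1]+r*np.sin(b),t[2]]) for b in a],s)
    cv2.polylines(z,[(((q-[230,200]+.5)*8).astype(np.int32)).reshape(-1,1,2)],True,col,1)
cv2.imwrite("pics/w10o.png",z[:600])
```

```text
((273.501953125, 247.1484375), (31.413795471191406, 34.07307815551758), 88.2086410522461)
bush [538.77285978  29.69025913  96.        ] tool [ 0.43226796  3.07686558 67.64457574]
```

View pics/w10o.png

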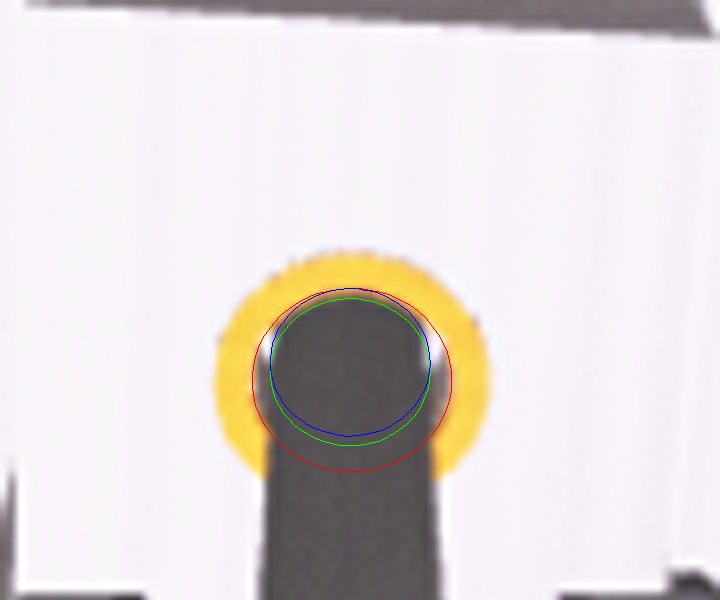

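The overlay shows the pin centred side to side, but about 0.8 mm towards the camera-side rim. I'll shift +0.8 mm in tool y and enter the lower bushing slowly.

Call:
step_arm:
  motion:
    - {"slide": [0,0.8,0],"delta_rot": [0,0,0]}
    - {"slide": [0,0.8,0],"delta_rot": [0,0,0]}
    - {"slide": [0,0.8,4],"delta_rot": [0,0,0]}
    - {"slide": [0,0.8,8],"delta_rot": [0,0,0]}
    - {"slide": [0,0.8,12],"delta_rot": [0,0,0]}
    - {"slide": [0,0.8,15],"delta_rot": [0,0,0]}
    - {"slide": [0,0.8,15],"delta_rot": [0,0,0]}

```text
t: 13.63
ee_pos: [536.8, 29.6, 148.9]
eef_rot: [0.759, 0.652, -0.002, -0.001]
wrist_force: [-0.4, -0.1, -1.3]
width: 22.4
```

```bash
python3 look.py 11;python3 - <<'E'
from h import *
import pickle
s=pickle.load(open("11.pkl","rb"));Rt=R.from_quat(s["eef_rot"]);P=np.array([538.77,29.7,96]);t=Rt.inv().apply(P-s["ee_pos"]);print("tool",t, s["ft_torque"])
E
```

```text
[536.76220807  29.62281153 148.87980191] [-0.4 -0.1 -1.3] 22.422735922711833
tool [ 0.43009167  2.17975762 52.87129953] [ 0.02080902 -0.05692389 -0.00276658]
```

View pics/s11z.png

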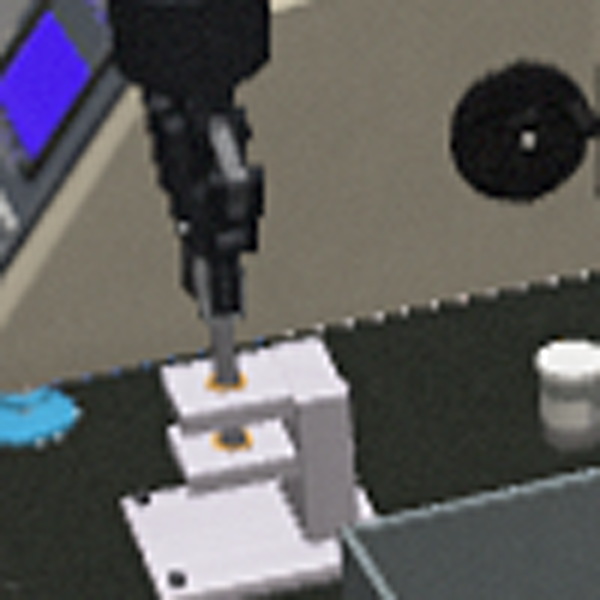

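View pics/w11z.png

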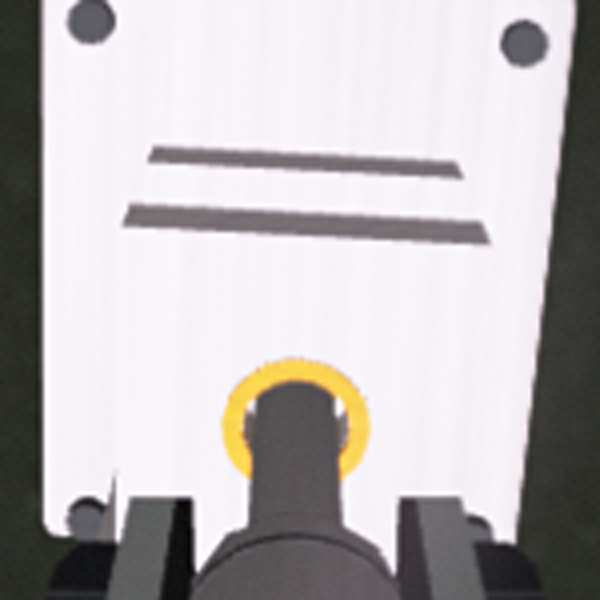

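No contact force, and the tip is now inside the lower bushing. I'll go down the last 22.5 mm.

Call:
step_arm:
  motion:
    - {"slide": [0,0,4],"delta_rot": [0,0,0]}
    - {"slide": [0,0,8],"delta_rot": [0,0,0]}
    - {"slide": [0,0,12],"delta_rot": [0,0,0]}
    - {"slide": [0,0,16],"delta_rot": [0,0,0]}
    - {"slide": [0,0,20],"delta_rot": [0,0,0]}
    - {"slide": [0,0,22.5],"delta_rot": [0,0,0]}
    - {"slide": [0,0,22.5],"delta_rot": [0,0,0]}
    - {"slide": [0,0,22.5],"delta_rot": [0,0,0]}

```text
t: 14.4
ee_pos: [537.2, 29.7, 127.1]
eef_rot: [0.759, 0.652, -0.001, -0.001]
wrist_force: [0.0, -0.2, -0.8]
width: 22.6
```

```bash
python3 look.py 12;python3 - <<'E'
from h import *
s=state();print(s["ft_torque"],np.abs(s["qd"]).max())
p=cv2.imread("pics/s12.png");cv2.imwrite("pics/s12y.png",cv2.resize(p[145:205,190:260],None,fx=9,fy=9,interpolation=cv2.INTER_CUBIC))
p,d=camera("top");cv2.imwrite("pics/t12.png",p[:,:,::-1])
E
```

```text
[537.17894723  29.65780255 127.08746441] [ 0.  -0.2 -0.8] 22.556163050027997
[-0.03167577  0.00865466 -0.02859158] 0.0021502692958526633
```

View pics/s12y.png

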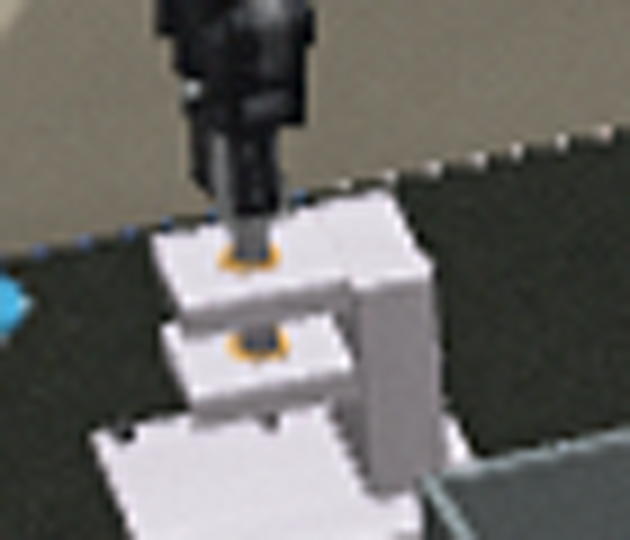

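View pics/s12.png

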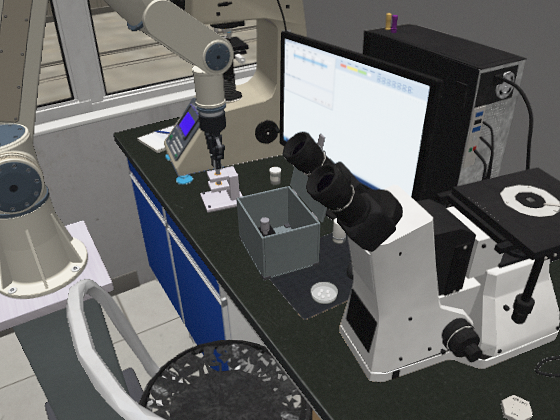

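View pics/w12z.png

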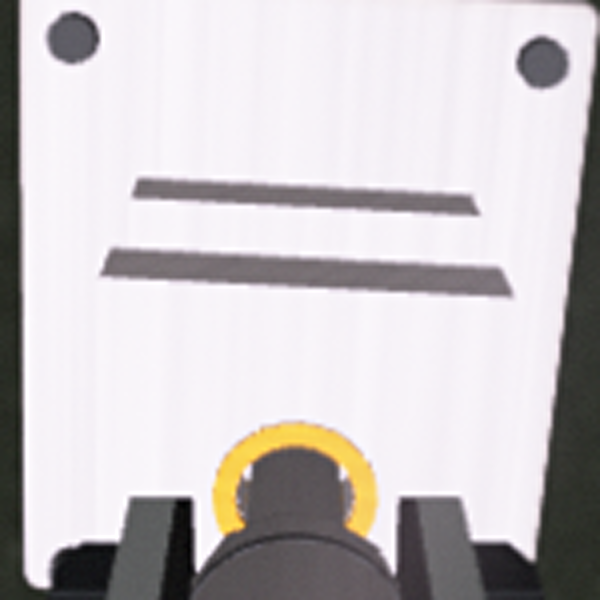

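Scene zoom shows the pin through both bushings, rings at (250,257) and (258,343), with its tip just below the lower arm at about (270,424). The lid tab stands open at (321,140) in the full view, the short pin is in place and the bystanders look unmoved. Next I'll check the tip height.

Run:
```python
from h import *
for z in (25,28,31,34,37,50,62,96): print(z,((proj("scene",[[538.8,29.7,z]])[0]-[190,145]+.5)*9).round(0))
a=cv2.imread("pics/top0.png");b=cv2.imread("pics/t12.png")
print(np.abs(a[:,:].astype(int)-b).max(2)[135:155,315:335].mean(),np.abs(a.astype(int)-b).max(2)[205:240,375:410].mean(),np.abs(a.astype(int)-b).max(2)[135:158,153:175].mean())
cv2.imwrite("pics/t12z.png",cv2.resize(b[120:300,120:430],None,fx=2.5,fy=2.5,interpolation=cv2.INTER_CUBIC))
```

```text
25 [266. 433.]
28 [265. 425.]
31 [264. 418.]
34 [263. 410.]
37 [263. 403.]
50 [259. 369.]
62 [256. 338.]
96 [248. 249.]
51.6375 0.9395918367346939 0.9209486166007905
```

View pics/t12z.png

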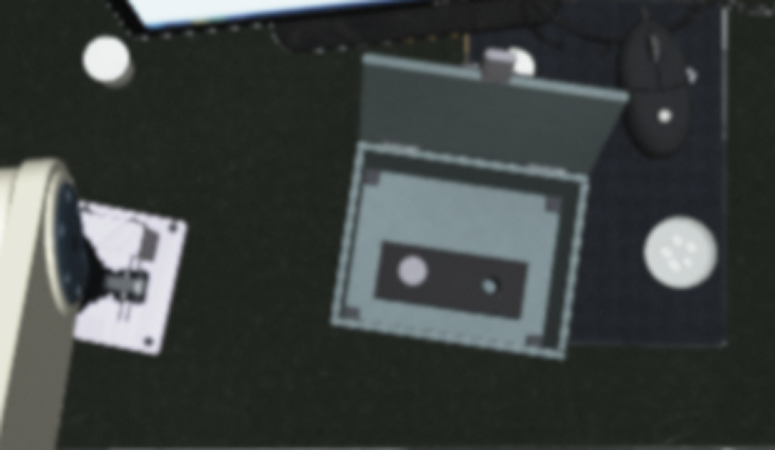

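Call:
step_arm:
  motion:
    - {"slide": [0,0,0],"delta_rot": [0,0,0]}
    - {"slide": [0,0,0],"delta_rot": [0,0,0]}
    - {"slide": [0,0,0],"delta_rot": [0,0,0]}
    - {"slide": [0,0,0],"delta_rot": [0,0,0]}
    - {"slide": [0,0,0],"delta_rot": [0,0,0]}
    - {"slide": [0,0,0],"delta_rot": [0,0,0]}

```text
t: 15.05
ee_pos: [537.3, 29.6, 127.3]
eef_rot: [0.759, 0.652, -0.001, -0.001]
wrist_force: [-0.4, 0.3, -1.3]
width: 22.4
```

Run:
```python
from h import *
s=state();print(s["t"],s["ee_pos"],s["wrist_force"],s["width"],np.abs(s["qd"]).max())
print(finish_job())
```

```text
15.05 [537.27399446  29.64365837 127.31614484] [-0.35274645  0.31006789 -1.28652583] 22.387712728794845 0.0013943912884891723
the job is handed in; nothing more can be done
None
```

I handed the job in at 15.05 s. The lid is open on its stop, and the gripper holds the long pin by its head, threaded through the upper and then the lower bushing.

**Last checks:**
- **Pin height:** the arm's pose puts the tip at about 32 mm, against the half-way height of 31 mm. In the scene view the tip shows just below the lower arm, which agrees to within a few millimetres.
- **Contact and stillness:** the wrist force is about 1.4 N and steady, about what the pin weighs, so neither the tip nor the head is resting on anything. The joints are still.
- **Rest of the bench:** the top view shows the lid open and the short pin in its hole. The dish and can areas match the first picture. The open lid and tab partly cover the jar from above, so that comparison failed there. The jar is still visible where it was, beyond the lid's reach.

**What disagreed:**
- **Bushing position:** the scene camera put it about 1 pixel (roughly 2 mm) away from the wrist camera. I used the wrist camera, and the pin went in without any contact force.
- **Pin centring:** the pin may sit up to about 0.6 mm off the bushing axis, within the 1.5 mm clearance.
- **Gripper width:** it reads 22.4 mm on the 24 mm head, but the grip has not slipped.

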